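# Fetch the blank stone from behind the finished seals and set it in the seal bed

### The arm

A 7-joint arm with a two-finger parallel gripper is mounted at the origin on the work surface. World frame = base frame: x ahead of the robot, y to its left, z up, the work surface at z = 0. Lengths are in m, angles in rad, forces in N, time in s.
With the tool pointing down it reaches from about 0.425 to 0.8 m from the base axis. Payload 8.3 kg.
Tool frame: the origin (TCP) lies at the very end of the fingers, on their centre line; the grasp point (between the pads) lies env.grip_depth behind it (env.grip_depth is the distance from the TCP to the grasp point, in m); z points along the fingers, y is the line along which they close (so a half turn about z gives the same grasp; the last joint's range is limited). The gripper opens to 85 mm and grips with 20 to 120 N. Pads are 22 mm wide; open, the fingers measure 114 mm over their backs; the gripper's body (76 mm by 85 mm) begins 54 mm behind the grasp point. The pads swing forward as they close: fully open they stand 13 mm farther back than shut.
Start: joints at [-0.063, 0.383, 0.016, 1.37, -0.006, 1.388, -0.046], TCP at [0.625, 0, 0.231] pointing down, gripper open.
Joint ranges: [-2.95, 2.95], [-0.25, 2.06], [-1.52, 1.56], [0.18, 2.33], [-1.44, 4.58], [0.02, 2.06], [-3.01, 3.01]. Speed limits (rad/s): [2.39, 2.39, 3.01, 3.01, 3.14, 3.14, 3.14].

### API

Orientations are given as a rotation vector (axis times angle).
In Python, from workcell import env, vision, job gives the robot as it stands. The module is installed in compiled form; this text tells all that it offers.
- The arm moves only by the tool arm_command, never from a script. Its argument "deltas" is a list of rows, each an object with "grip": the closure, from -1 (fully open) to 1 (shut); "dp": the shift along the tool's x, y, z each as a share of 750 mm, from -1 to 1, a list of three; "rot": the turn, a rotation vector about the tool's x, y, z each as a share of pi/2 rad, from -1 to 1, a list of three. In form: [{"grip": grip, "dp": [x, y, z], "rot": [wx, wy, wz]}, ...]. A call has 1 to 10 rows; each row is the pose to reach, as a shift and turn from the pose commanded when the call began, along the tool's axes at that moment; what a row does not reach only later rows make up. A row lasts 1/12 s, in which the tool goes at most 41.7 mm and 7.16 degrees, less where a joint would pass 70% of its speed; a pose out of reach is approached as far as the arm can. A call with a number of a shift or a turn outside -1 to 1 is refused whole. A call with a gripper value outside its range is refused whole. The fingers move at their own pace and stop on an object; "squeeze" is the grip in N (left out, the last holds). Time passes only in rows, so rows that repeat a pose let the fingers close. It gives the time, the measured TCP pose, the force, the opening and the grip force at its end, in the units of the state.
- env.read_state(): the state, without advancing time (a new reading comes with each control period).
- vision.read_camera(name): name is "scene" or "side" or "wrist"; returns a dict with "img" (480x640x3 uint8, red, green, blue), "camera_matrix" (3x3 intrinsics, pixels), "view" (4x4, takes a point from world to camera coordinates). Camera axes: x right, y down, z forward; pixel columns grow to the right and rows downward; lengths in m; the calibration is good to about 2 mm. The wrist camera is an equidistant fisheye: a pixel r from the principal point sees the ray r / f radians off the axis. A picture is of the moment at which its call begins. There is no depth.
- job.sign_off(): hands the job in; it is judged then, once.
The state is a dict: "time_s": time; "qpos": joint angles; "dq": joint speeds; "joint_torque": joint torques, N m; "eef_pos": TCP position; "eef_rot": TCP orientation; "contact_force": force on the tool from outside, world axes, zero at the start; "moment": the same for the moment, N m; "opening": finger opening in m; "finger_force": force on a finger pad.
Only numpy, scipy, OpenCV 4.12 (cv2) and the standard library are available. Lean on these libraries where they do the work, as an engineer would, in place of code of your own. Each camera call takes 0.05 s, during which the arm holds its last target. There are 200 camera calls.

### The job

The next stone to carve, the short plain blank, is hemmed in at the back of the display board by three tall finished seals. Move the three seals aside to stand in the felt-lined tray, then fetch the blank and stand it down in the pocket of the wooden seal bed, square to its jaws, and after that put each seal back, centred and squarely, on the stand of its own outline. Set every stone down gently and keep it upright, and do not disturb the open dish of red paste.

Things in the scene. Friction and masses are not known exactly. Their poses are not given: they have to be found in the camera images.
- seal_square: Tall finished seal of tan soapstone, square column 36 x 36 mm, plain sides up to 86 mm, a small turned knob on top to 104 mm; 0.33 kg (may vary). At the start it stands upright on the square stand. Origin: centre of its underside; z up, x and y square to its sides.
- seal_round: Tall finished seal of tan soapstone, round column 38 mm in diameter, straight sides up to 88 mm, domed top at 101 mm; 0.29 kg (may vary). At the start it stands upright on the round stand. Origin: centre of its underside; z up.
- seal_oblong: Tall finished seal of tan soapstone, oblong column 46 mm (its x) by 32 mm (its y), plain sides up to 84 mm, a half-round ridge along x on top to 95 mm; 0.33 kg (may vary). At the start it stands upright on the oblong stand. Origin: centre of its underside; z up.
- blank: Short plain uncarved block of tan soapstone, 30 x 30 x 60 mm tall, 0.145 kg (may vary), upright on a dark wooden board (12 mm thick, 145 x 190 mm, far edge with a rail to 34 mm height, 43 mm from the blank's centre). A seal stands 52 mm from it (between centres) on the robot's side, on its left and on its right, in any order. Origin: centre of underside; z up, x and y square to its sides.
- stand_square: Fixed flat-topped wooden plinth on the display board, square, 48 x 48 mm at the foot and 44 x 44 mm on top, 10 mm high: the place of the square seal. Origin: centre of its underside (12 mm above the table), so its top is 10 mm above the origin; x and y square to its sides.
- stand_round: Fixed flat-topped wooden plinth on the display board, round, 50 mm in diameter at the foot and 46 mm on top, 10 mm high: the place of the round seal. Origin: centre of its underside (12 mm above the table), so its top is 10 mm above the origin.
- stand_oblong: Fixed flat-topped wooden plinth on the display board, oblong, 58 mm (its x) by 44 mm (its y) at the foot and 54 x 40 mm on top, 10 mm high: the place of the oblong seal, whose long side goes along x. Origin: centre of its underside (12 mm above the table), so its top is 10 mm above the origin.
- tray: The side area: fixed low tray of light wood lined with grey felt, 290 mm (its x) by 130 mm (its y) outside, walls 6 mm thick and 18 mm high, inner floor 6 mm above its underside. It lies to the left or the right of the display board. Origin: centre of its underside.
- bed: Seal bed: fixed block of light wood, 156 mm (its x) by 92 mm (y), 42 mm high, with a pocket open at the top, 50 x 50 mm, 22 mm deep (floor 20 mm above the table), between the bed's end and a darker jaw. A clamping screw reaches 112 mm out at +x; leave it. It lies across the board from the tray, left or right. Origin: on the table under the pocket's centre; x, y square to the pocket.
- ink_dish: Open white porcelain dish of red seal paste, 84 mm in diameter, 20 mm high, loose on the table on the robot's side of the display board; to be left where it is. Origin: centre of its underside.
Things that resemble listed ones, but are neither listed nor needed, are in the scene too. Leave any yellow look-alike of the blank alone. What is shaped like the seal_square but white is not meant.

How it is judged:
By the outcome, as a careful person would: the job done as asked, in the order asked, and still so for the second after the job is handed in, with the robot touching nothing.
It also fails if it takes over 144 s, if anything falls off the work surface, if the arm or the gripper's body presses on something with over 40 N, if the wrist force passes 120 N, or if a joint passes its speed limit or range.

## Working session

There is one attempt and no reset: what is moved stays moved. The work goes in short steps, Python scripts to look and compute and a tool call to move; the robot and the scene stay as the last step left them, time stands still between calls to the robot, and variables do not carry over. Pictures are saved under pics/ and viewed, at most 14 in all, crops included, and the job is handed in when it is done.

Besides the shell and the picture viewer there is one more tool, called after "Emit:" in YAML: its name, and indented under it one key for each argument. arm_command: Moves the arm, as the interface text tells. Shift numbers are shares of 750 mm and turn numbers shares of pi/2 rad, none past 1 either way. Its arguments: {"type":"object","properties":{"deltas":{"type":"array","items":{"type":"object","properties":{"grip":{"type":"number"},"dp":{"type":"array","items":{"type":"number","minimum":-1,"maximum":1}},"rot":{"type":"array","items":{"type":"number","minimum":-1,"maximum":1}}}}},"squeeze":{"type":"number"}},"required":["deltas"]}

```bash
mkdir -p pics
cat > h.py <<'E'
import numpy as np, cv2
from scipy.spatial.transform import Rotation as R
from workcell import env, vision, job
def snap(n,f):
    c=vision.read_camera(n); cv2.imwrite('pics/'+f+'.png',c['img'][:,:,::-1]); np.savez('pics/'+f+'.npz',**c); return c
def load(f): return np.load('pics/'+f+'.npz')
def p2w(c,uv,z):
    K=c['camera_matrix'];V=c['view'];d=np.linalg.inv(K)@[uv[0],uv[1],1.]
    o=-V[:3,:3].T@V[:3,3];d=V[:3,:3].T@d
    return o+d*(z-o[2])/d[2]
def w2p(c,p):
    q=c['view'][:3,:3]@np.array(p,float)+c['view'][:3,3]; q=c['camera_matrix']@q; return q[:2]/q[2]
E
python3 - <<'E'
from h import *
for n in('scene','side','wrist'): c=snap(n,n+'0'); print(n,c['camera_matrix'].tolist(),np.round(c['view'],3).tolist())
s=env.read_state(); print(s,env.grip_depth)
E
```

```text
scene [[476.6410675857009, 0.0, 319.0520251658784], [0.0, 476.6410675857009, 229.30236601601214], [0.0, 0.0, 1.0]] [[-0.718, 0.695, -0.012, 0.427], [0.606, 0.618, -0.501, -0.356], [-0.341, -0.367, -0.866, 1.123], [0.0, 0.0, 0.0, 1.0]]
side [[471.3725001071593, 0.0, 320.011556761106], [0.0, 471.3725001071593, 237.09627636886026], [0.0, 0.0, 1.0]] [[0.765, -0.644, 0.019, -0.468], [-0.348, -0.438, -0.829, 0.27], [0.543, 0.627, -0.559, 0.497], [0.0, 0.0, 0.0, 1.0]]
wrist [[371.64829954431775, 0.0, 318.667340057922], [0.0, 371.64829954431775, 238.54374580678947], [0.0, 0.0, 1.0]] [[1.0, 0.0, -0.0, -0.625], [0.0, -0.964, 0.266, -0.035], [-0.0, -0.266, -0.964, 0.378], [0.0, 0.0, 0.0, 1.0]]
{'time_s': 0.15, 'qpos': array([-0.06289332,  0.38410766,  0.01637438,  1.37092392, -0.00630779,
        1.38820848, -0.04650455]), 'dq': array([ 6.81627699e-04, -3.18284372e-03, -3.20044697e-04, -1.07287928e-03,
       -7.30154125e-04, -3.15467079e-05,  2.09707959e-04]), 'joint_torque': array([ 3.13456680e-03, -6.28150821e+01,  8.46451297e-01, -3.72163582e+01,
        1.68576470e-02,  1.09401988e-02, -6.53258235e-05]), 'eef_pos': array([6.24599083e-01, 3.96593905e-05, 2.30464465e-01]), 'eef_rot': array([-2.22058842e+00, -2.22070421e+00,  1.78504082e-03]), 'contact_force': array([-0.58644434,  0.56796369,  0.35710564]), 'moment': array([-0.05570354,  0.01371007,  0.01459484]), 'finger_force': 0.0, 'opening': 0.08559158976621219} 0.0187
```

View pics/scene0.png

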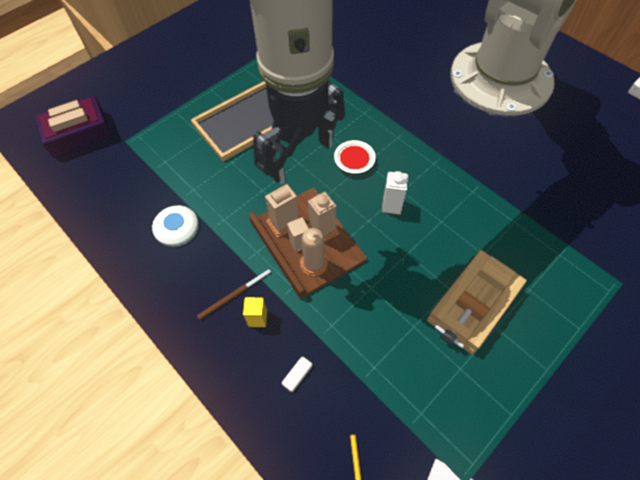

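View pics/side0.png

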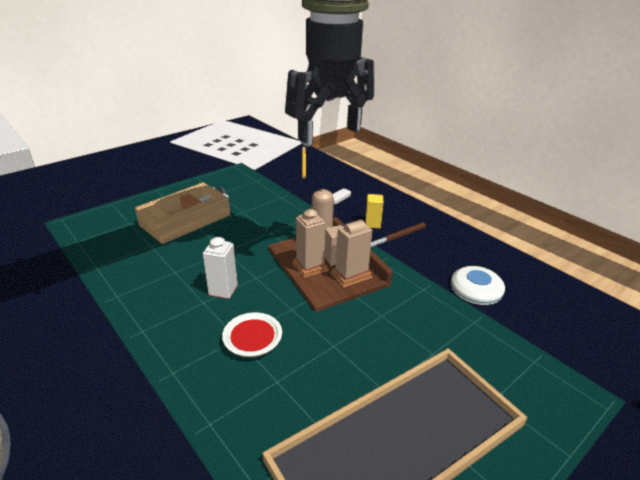

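View pics/wrist0.png

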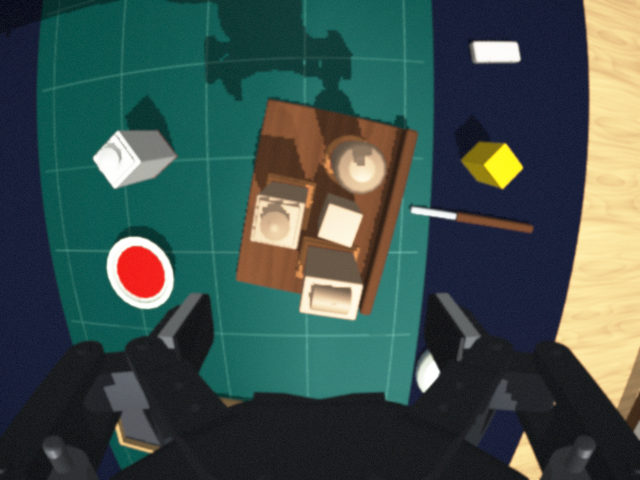

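The wrist view shows the board: square seal (275,220) on the robot's side, round (358,165) on the left, oblong (330,295) on the right, blank (340,222). The tray is at the robot's right and the bed at its left. The white look-alike, the dish and the yellow block are clear of the board.

Run:
```python
import cv2
a=cv2.imread('pics/wrist0.png')[90:330,225:435]; cv2.imwrite('pics/c1.png',cv2.resize(a,(525,600),interpolation=cv2.INTER_CUBIC))
s=cv2.imread('pics/scene0.png')
b=s[240:360,420:540]; cv2.imwrite('pics/c2.png',cv2.resize(b,(600,600),interpolation=cv2.INTER_CUBIC))
```

```text
(no output)
```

View pics/c1.png

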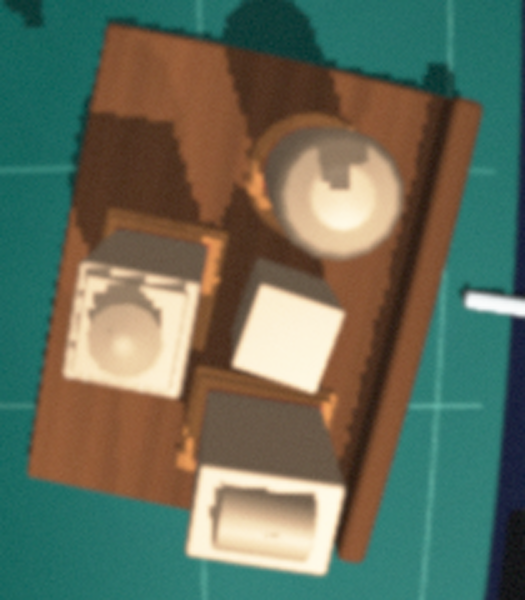

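View pics/c2.png

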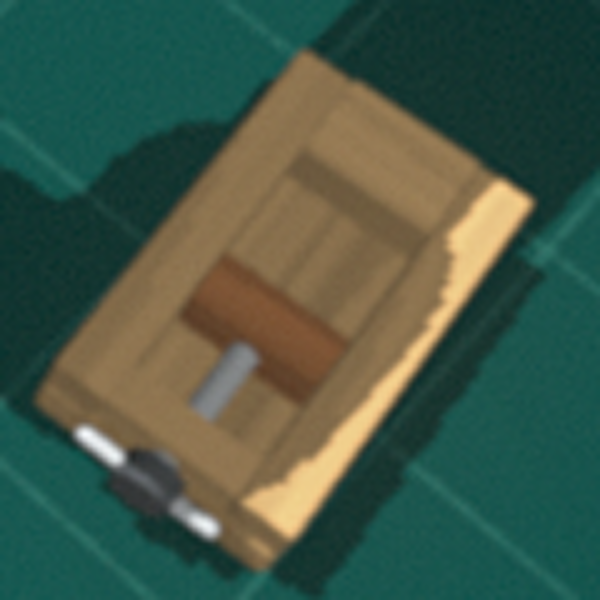

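```bash
cat >> h.py <<'E'
def f2w(c,uv,z):
    K=c['camera_matrix'];V=c['view'];d=np.array([uv[0]-K[0,2],uv[1]-K[1,2]]);r=np.linalg.norm(d)+1e-9;t=r/K[0,0]
    d=V[:3,:3].T@np.r_[d/r*np.sin(t),np.cos(t)];o=-V[:3,:3].T@V[:3,3]
    return o+d*(z-o[2])/d[2]
def w2f(c,p):
    q=c['view'][:3,:3]@np.array(p,float)+c['view'][:3,3];r=np.hypot(*q[:2]);t=np.arctan2(r,q[2])
    return c['camera_matrix'][:2,2]+q[:2]/r*t*c['camera_matrix'][0,0]
def quad(name,P):
    P=np.array(P)[:,:2];e=np.roll(P,-1,0)-P
    print(name,'c',np.round(P.mean(0)*1e3,1),'len',np.round(np.linalg.norm(e,axis=1)*1e3,1),'ang',np.round(np.degrees(np.arctan2(e[:,1],e[:,0])),1))
E
cat > m.py <<'E'
from h import *
c=load('wrist0')
def W(l,z,fn=f2w,s=2.5,o=(225,90)): return [fn(c,((x+.5)/s-.5+o[0],(y+.5)/s-.5+o[1]),z) for x,y in l]
quad('sq',W([(83,262),(205,280),(182,398),(65,377)],.108))
quad('blank',W([(263,283),(345,314),(318,395),(232,365)],.072))
quad('obl',W([(205,465),(345,487),(326,575),(187,556)],.106))
print('round',W([(338,193)],.110),W([(275,193),(402,193),(338,127),(338,258)],.11))
quad('brd',W([(108,22),(28,476),(340,545),(455,98)],.012))
quad('brdrail',W([(340,560),(362,563),(482,103),(458,96)],.034))
quad('sqst',W([(108,210),(228,233),(182,398),(65,377)],.022))
c=load('scene0')
S=dict(fn=p2w,s=5,o=(420,240))
quad('bedtop',W([(308,50),(535,203),(290,540),(60,360)],.042,**S))
quad('pocket?',W([(310,145),(430,240),(350,345),(230,255)],.042,**S))
S['s']=1;S['o']=(0,0)
quad('dish',W([(334,157),(355,142),(376,157),(355,173)],.02,**S))
quad('white',W([(397,180)],.09,**S)) 
c=load('side0')
quad('tray',W([(449,352),(525,417)],.018,**S))
print(W([(449,352),(525,417),(264,456)],.018,**S))
print(W([(252,335)],.015,**S))
E
python3 m.py
```

```text
sq c [594.9   6.7] len [35.9 36.3 35.7 35.3] ang [  -8.9 -101.3  169.5   78.9]
blank c [643.   -4.8] len [29.2 29.3 31.  29.7] ang [ -20.7 -106.6  160.2   69.9]
obl c [634.6 -55.6] len [44.2 31.4 45.4 32. ] ang [ -9.8 -98.9 171.   79. ]
round [array([0.65395681, 0.04712248, 0.11      ])] [array([0.63607692, 0.04694208, 0.11      ]), array([0.67238989, 0.04746956, 0.11      ]), array([0.65371212, 0.06591362, 0.11      ]), array([0.65429787, 0.0284169 , 0.11      ])]
brd c [623.4  -0.7] len [189.3 137.  192.7 137.6] ang [-101.9  -13.3   77.9  168. ]
brdrail c [691.7 -14.7] len [  9.3 188.    9.5 188.6] ang [  -9.6   78.1  166.8 -101.9]
sqst c [589.9  -3.3] len [46.5 67.8 47.3 68.6] ang [ -11.4 -105.6  169.5   73.7]
bedtop c [503.5 297.9] len [ 90.2 155.8  89.8 154.1] ang [  94.5    4.4  -86.6 -175.4]
pocket? c [485.7 297. ] len [49.9 50.6 47.6 53.4] ang [  89.9    3.9  -87.  -173.8]
dish c [425.5 -66.7] len [59.9 58.2 60.5 58.9] ang [177.4  91.9  -1.9 -88.8]
white c [452.3  59.7] len [0.] ang [0.]
tray c [ 610.6 -331.5] len [122.9 122.9] ang [-96.1  83.9]
[array([ 0.61712401, -0.27042969,  0.018     ]), array([ 0.60413936, -0.39262797,  0.018     ]), array([ 0.33317097, -0.2343111 ,  0.018     ])]
[array([ 0.42526741, -0.06977353,  0.015     ])]
```

Emit:
arm_command:
  deltas:
    - {"grip": -1, "dp": [-0.074, 0.013, 0], "rot": [0, 0, 0.122]}
    - {"grip": -1, "dp": [-0.074, 0.013, 0], "rot": [0, 0, 0.122]}
    - {"grip": -1, "dp": [-0.074, 0.013, 0], "rot": [0, 0, 0.122]}
    - {"grip": -1, "dp": [-0.074, 0.013, 0], "rot": [0, 0, 0.122]}
  squeeze: 35

```text
time_s: 0.48
eef_pos: [0.6345, -0.057, 0.2307]
eef_rot: [-2.426, -1.996, 0.002]
contact_force: [-0.9, -0.4, -0.3]
opening: 0.0856
finger_force: 0.0
```

Run:
```python
from h import *
c=snap('wrist','w1'); s=env.read_state(); print(s['eef_pos'],s['eef_rot'],s['time_s'])
w=c['img'][:,:,::-1]
cv2.imwrite('pics/c3.png',cv2.resize(w[30:270,190:450],None,fx=2.5,fy=2.5,interpolation=cv2.INTER_CUBIC))
a=cv2.imread('pics/scene0.png')[175:305,240:375]; b=cv2.imread('pics/side0.png')[180:315,260:400]
A=cv2.resize(a,(405,390),interpolation=cv2.INTER_CUBIC);B=cv2.resize(b,(390,376),interpolation=cv2.INTER_CUBIC)
o=np.zeros((600,800,3),np.uint8);o[:390,:405]=A;o[:376,405:795]=B;cv2.imwrite('pics/c4.png',o[:392])
```

```text
[ 0.63457694 -0.05518546  0.23084109] [-2.42235719e+00 -1.99891145e+00  4.15836693e-04] 0.5333
```

View pics/c3.png

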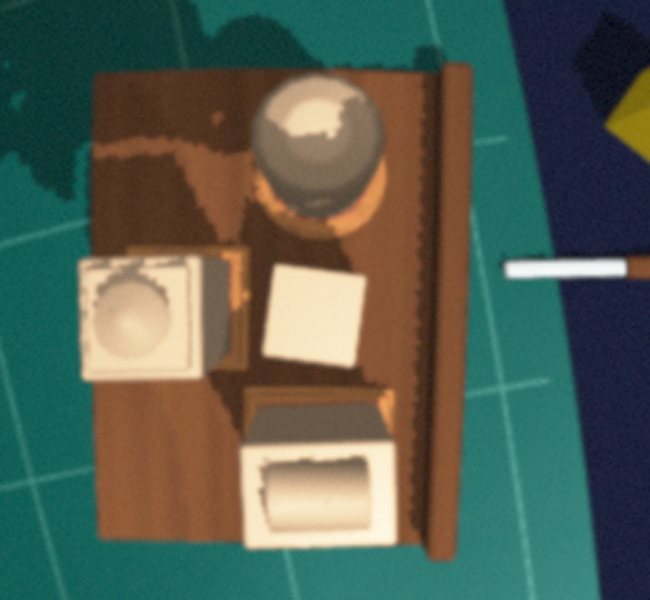

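View pics/c4.png

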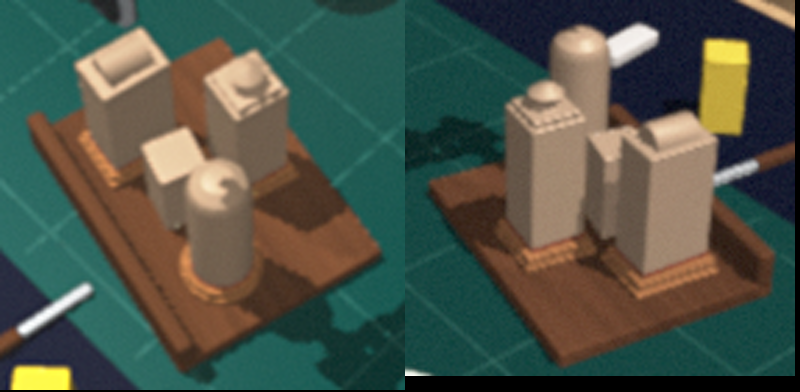

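```bash
cat > m2.py <<'E'
from h import *
c=load('w1')
def W(l,z,fn=f2w,s=2.5,o=(190,30)): return [fn(c,((x+.5)/s-.5+o[0],(y+.5)/s-.5+o[1]),z) for x,y in l]
quad('sq',W([(80,259),(202,256),(203,378),(85,381)],.108))
quad('blank',W([(275,264),(366,275),(354,368),(262,356)],.072))
quad('obl',W([(242,445),(393,440),(396,547),(245,549)],.106))
quad('round',W([(251,138),(384,138),(317,72),(317,204)],.110))
quad('brd',W([(94,73),(98,540),(427,546),(441,72)],.012))
c=load('scene0')
S=dict(fn=p2w,s=3,o=(240,175))
quad('s sq',W([(205,83),(250,52),(288,90),(240,125)],.108,**S))
quad('s ob',W([(76,67),(142,30),(173,63),(103,103)],.106,**S))
quad('s blank',W([(142,149),(184,128),(207,158),(165,182)],.072,**S))
quad('s brd',W([(222,39),(380,252)],.012,**S))
E
python3 m2.py
```

```text
sq c [594.4   6.4] len [35.7 35.2 35.1 35.8] ang [ -11.8 -101.5  169.2   79.5]
blank c [642.5  -4.7] len [29.4 30.5 30.1 30.2] ang [ -18.1 -108.1  161.3   70.5]
obl c [634.1 -55.6] len [44.3 32.7 45.5 31.9] ang [ -9.2 -98.4 169.7  79.3]
round c [653.8  46.7] len [37.1 26.8 38.3 26.6] ang [ -11.2  123.1 -101.1  122.8]
brd c [ 6.222e+02 -3.000e-01] len [189.6 135.5 189.8 134.8] ang [-102.2  -12.1   78.   168. ]
s sq c [594.4   8.8] len [33.7 34.4 36.2 35. ] ang [175.4  85.2  -3.8 -98.9]
s ob c [633.8 -52.9] len [45.8 30.3 48.2 30.2] ang [170.6  84.5  -9.4 -99.9]
s blank c [641.  -4.] len [28.5 25.  29.1 26.6] ang [ 166.3   79.8  -10.7 -101.8]
s brd c [556.1  16.1] len [187.2 187.2] ang [  77.4 -102.6]
```

Emit:
arm_command:
  deltas:
    - {"grip": -1, "dp": [0, 0, 0.212], "rot": [0, 0, 0]}
    - {"grip": -1, "dp": [0, 0, 0.212], "rot": [0, 0, 0]}
    - {"grip": -1, "dp": [0, 0, 0.212], "rot": [0, 0, 0]}
    - {"grip": -1, "dp": [0, 0, 0.212], "rot": [0, 0, 0]}
    - {"grip": -1, "dp": [0, 0, 0.212], "rot": [0, 0, 0]}
    - {"grip": 1, "dp": [0, 0, 0.212], "rot": [0, 0, 0]}
    - {"grip": 1, "dp": [0, 0, 0.212], "rot": [0, 0, 0]}
    - {"grip": 1, "dp": [0, 0, 0.212], "rot": [0, 0, 0]}
    - {"grip": 1, "dp": [0, 0, 0.212], "rot": [0, 0, 0]}
    - {"grip": 1, "dp": [0, 0, 0.212], "rot": [0, 0, 0]}
  squeeze: 35

```text
time_s: 1.37
eef_pos: [0.6365, -0.0552, 0.0758]
eef_rot: [2.421, 1.997, 0.006]
contact_force: [-2.3, 1.0, 6.0]
opening: 0.046
finger_force: 36.9
```

Run:
```python
from h import *
s=env.read_state(); print(s['eef_pos'],R.from_rotvec(s['eef_rot']).as_matrix().round(3).tolist(),s['opening'],s['finger_force'],s['contact_force'],s['moment'])
```

```text
[ 0.63650019 -0.0551583   0.07583181] [[0.19, 0.982, 0.005], [0.982, -0.19, 0.0], [0.001, 0.005, -1.0]] 0.04598386968611166 36.94406530194101 [-2.2850501   1.0244894   6.03659893] [0.23997675 0.4505851  0.04689484]
```

Emit:
arm_command:
  deltas:
    - {"grip": 1, "dp": [0, 0, -0.03], "rot": [0, 0, 0]}
    - {"grip": 1, "dp": [0, 0, -0.08], "rot": [0, 0, 0]}
    - {"grip": 1, "dp": [0, 0, -0.13], "rot": [0, 0, 0]}
    - {"grip": 1, "dp": [-0.03, -0.004, -0.153], "rot": [0, 0, 0]}
    - {"grip": 1, "dp": [-0.08, -0.01, -0.153], "rot": [0, 0, 0]}
    - {"grip": 1, "dp": [-0.13, -0.015, -0.153], "rot": [0, 0, 0]}
    - {"grip": 1, "dp": [-0.18, -0.02, -0.153], "rot": [0, 0, 0]}
    - {"grip": 1, "dp": [-0.23, -0.025, -0.153], "rot": [0, 0, 0]}
    - {"grip": 1, "dp": [-0.28, -0.03, -0.153], "rot": [0, 0, 0]}
    - {"grip": 1, "dp": [-0.33, -0.036, -0.153], "rot": [0, 0, 0]}
  squeeze: 50

```text
time_s: 2.2
eef_pos: [0.5608, -0.2949, 0.189]
eef_rot: [2.422, 1.998, 0.002]
contact_force: [1.8, -0.1, -3.8]
opening: 0.0455
finger_force: 52.9
```

Emit:
arm_command:
  deltas:
    - {"grip": 1, "dp": [-0.03, -0.004, 0], "rot": [0, 0, 0]}
    - {"grip": 1, "dp": [-0.042, -0.005, 0], "rot": [0, 0, 0]}
    - {"grip": 1, "dp": [-0.042, -0.005, 0], "rot": [0, 0, 0]}
    - {"grip": 1, "dp": [-0.042, -0.005, 0.05], "rot": [0, 0, 0]}
    - {"grip": 1, "dp": [-0.042, -0.005, 0.1], "rot": [0, 0, 0]}
    - {"grip": 1, "dp": [-0.042, -0.005, 0.1], "rot": [0, 0, 0]}
    - {"grip": 1, "dp": [-0.042, -0.005, 0.1], "rot": [0, 0, 0]}

```text
time_s: 2.78
eef_pos: [0.551, -0.3207, 0.1108]
eef_rot: [-2.417, -1.999, 0.001]
contact_force: [0.3, -0.7, -2.8]
opening: 0.0454
finger_force: 53.3
```

Run:
```python
from h import *
s=env.read_state(); print(s['eef_pos'],s['opening'],s['contact_force'],s['moment'],s['time_s'])
snap('side','s2'); snap('wrist','w2')
a=load('s2')['img'][200:480,200:560,::-1];b=load('w2')['img'][:,:,::-1]
o=np.zeros((600,800,3),np.uint8);o[:280,:360]=a;o[:330,360:800]=cv2.resize(b,(440,330),interpolation=cv2.INTER_AREA);cv2.imwrite('pics/c5.png',o[:330])
```

```text
[ 0.55100176 -0.32069389  0.11084344] 0.04541694338492856 [ 0.3443257  -0.72894324 -2.84404993] [-0.00091293  0.02391914 -0.02249197] 2.7833
```

View pics/c5.png

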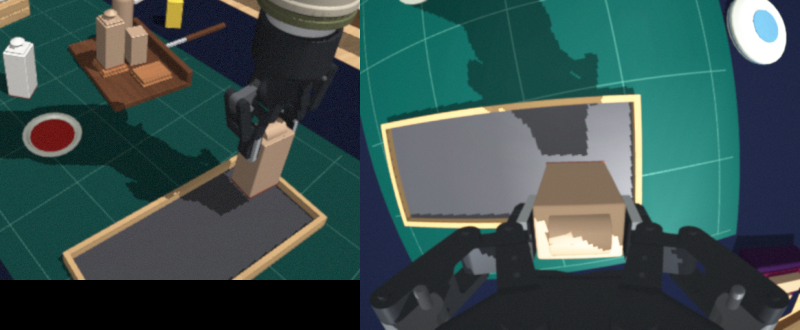

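Run:
```python
from h import *
c=load('w2');g=lambda x,y:f2w(c,((x-360)/.6875,y/.6875),.018)
quad('tray',[g(383,127),g(639,96),g(641,214),g(405,226)]); print([g(*p)[:2].round(3) for p in [(383,127),(639,96),(641,214),(405,226)]])
```

```text
tray c [ 471.  -311.6] len [285.4 121.3 289.9 127.2] ang [ -6.6 -96.5 174.6  81.6]
[array([ 0.337, -0.234]), array([ 0.621, -0.266]), array([ 0.607, -0.387]), array([ 0.319, -0.359])]
```

Emit:
arm_command:
  deltas:
    - {"grip": 1, "dp": [0, 0, 0.03], "rot": [0, 0, 0]}
    - {"grip": 1, "dp": [0, 0, 0.05], "rot": [0, 0, 0]}
    - {"grip": 1, "dp": [0, 0, 0.057], "rot": [0, 0, 0]}
    - {"grip": 1, "dp": [0, 0, 0.062], "rot": [0, 0, 0]}
    - {"grip": 1, "dp": [0, 0, 0.065], "rot": [0, 0, 0]}
    - {"grip": 1, "dp": [0, 0, 0.067], "rot": [0, 0, 0]}
    - {"grip": 1, "dp": [0, 0, 0.068], "rot": [0, 0, 0]}

```text
time_s: 3.47
eef_pos: [0.5521, -0.3238, 0.0622]
eef_rot: [2.422, 1.998, 0.001]
contact_force: [-0.1, -0.2, -4.6]
opening: 0.0455
finger_force: 53.3
```

Emit:
arm_command:
  deltas:
    - {"grip": 1, "dp": [0, 0, 0.001], "rot": [0, 0, 0]}
    - {"grip": 1, "dp": [0, 0, 0.002], "rot": [0, 0, 0]}
    - {"grip": 1, "dp": [0, 0, 0.003], "rot": [0, 0, 0]}

```text
time_s: 3.72
eef_pos: [0.5518, -0.3239, 0.06]
eef_rot: [2.423, 1.998, 0.001]
contact_force: [-5.3, 0.7, 8.3]
opening: 0.0455
finger_force: 54.5
```

Emit:
arm_command:
  deltas:
    - {"grip": -1, "dp": [0, 0, 0], "rot": [0, 0, 0]}
    - {"grip": -1, "dp": [0, 0, 0], "rot": [0, 0, 0]}
    - {"grip": -1, "dp": [0, 0, 0], "rot": [0, 0, 0]}
    - {"grip": -1, "dp": [0, 0, -0.05], "rot": [0, 0, 0]}
    - {"grip": -1, "dp": [0, 0, -0.1], "rot": [0, 0, 0]}
    - {"grip": -1, "dp": [0, 0, -0.15], "rot": [0, 0, 0]}
    - {"grip": -1, "dp": [0.04, -0.003, -0.173], "rot": [0, 0, 0]}
    - {"grip": -1, "dp": [0.09, -0.005, -0.173], "rot": [0, 0, 0]}
    - {"grip": -1, "dp": [0.14, -0.008, -0.173], "rot": [0, 0, 0]}
    - {"grip": -1, "dp": [0.19, -0.01, -0.173], "rot": [0, 0, 0]}

```text
time_s: 4.55
eef_pos: [0.5715, -0.181, 0.1895]
eef_rot: [2.424, 1.997, 0.002]
contact_force: [0.8, 0.6, -0.5]
opening: 0.0856
finger_force: 0.0
```

Emit:
arm_command:
  deltas:
    - {"grip": -1, "dp": [0.254, -0.015, 0], "rot": [0, 0, 0]}
    - {"grip": -1, "dp": [0.254, -0.015, 0], "rot": [0, 0, 0]}
    - {"grip": -1, "dp": [0.254, -0.015, 0], "rot": [0, 0, 0]}
    - {"grip": -1, "dp": [0.254, -0.015, 0], "rot": [0, 0, 0]}
    - {"grip": -1, "dp": [0.254, -0.015, 0], "rot": [0, 0, 0]}
    - {"grip": -1, "dp": [0.254, -0.015, 0], "rot": [0, 0, 0]}
    - {"grip": -1, "dp": [0.254, -0.015, 0], "rot": [0, 0, 0]}

```text
time_s: 5.13
eef_pos: [0.5966, 0.0095, 0.1886]
eef_rot: [-2.419, -2.004, -0.001]
contact_force: [0.4, -0.7, -0.4]
opening: 0.0854
finger_force: 0.0
```

Run:
```python
from h import *
s=env.read_state(); print(s['eef_pos'],s['opening'],s['contact_force'],s['time_s'])
snap('side','s3'); snap('wrist','w3');snap('scene','sc3')
a=load('s3')['img'][220:480,220:540,::-1];b=load('w3')['img'][60:420,150:500,::-1]
o=np.zeros((600,800,3),np.uint8);o[:260,:320]=a;o[:492,320:800]=cv2.resize(b,(480,492),interpolation=cv2.INTER_CUBIC);cv2.imwrite('pics/c6.png',o[:492])
```

```text
[0.5965832  0.00949152 0.18859056] 0.08537123467955551 [ 0.38907665 -0.7151463  -0.36455208] 5.1333
```

View pics/c6.png

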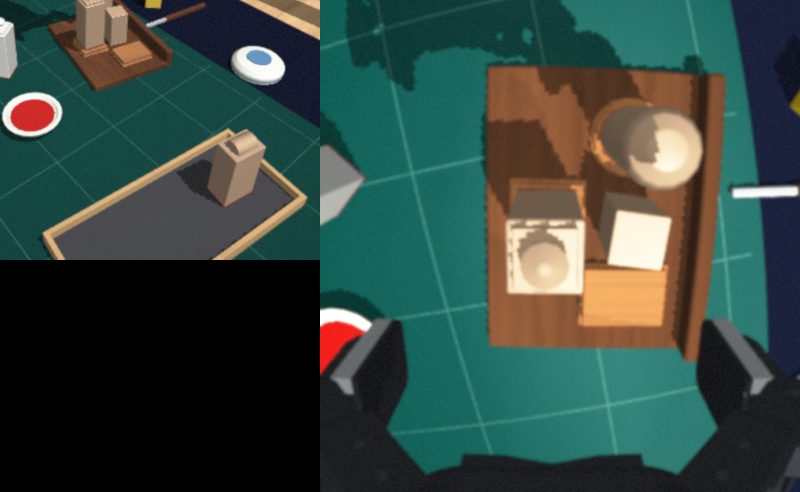

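Emit:
arm_command:
  deltas:
    - {"grip": -1, "dp": [0, 0, 0.03], "rot": [0, 0, 0]}
    - {"grip": -1, "dp": [0, 0, 0.08], "rot": [0, 0, 0]}
    - {"grip": -1, "dp": [0, 0, 0.12], "rot": [0, 0, 0]}
    - {"grip": -1, "dp": [0, 0, 0.153], "rot": [0, 0, 0]}
    - {"grip": -1, "dp": [0, 0, 0.153], "rot": [0, 0, 0]}
    - {"grip": 1, "dp": [0, 0, 0.153], "rot": [0, 0, 0]}
    - {"grip": 1, "dp": [0, 0, 0.153], "rot": [0, 0, 0]}
    - {"grip": 1, "dp": [0, 0, 0.153], "rot": [0, 0, 0]}
    - {"grip": 1, "dp": [0, 0, 0.153], "rot": [0, 0, 0]}
    - {"grip": 1, "dp": [0, 0, 0.153], "rot": [0, 0, 0]}
  squeeze: 35

```text
time_s: 6.12
eef_pos: [0.5973, 0.007, 0.0759]
eef_rot: [2.423, 1.998, 0.003]
contact_force: [-3.3, 0.0, 6.3]
opening: 0.0362
finger_force: 34.1
```

Run:
```python
from h import *
s=env.read_state(); print(s['eef_pos'],s['opening'],s['contact_force'],s['time_s'])
c=load('w3')
g=lambda x,y,z=.022:f2w(c,((x-320)/1.3714+150,y/1.3667+60),z)
quad('obst',[g(585,263),g(666,268),g(661,327),g(581,325)])
quad('sqtop',[g(508,219,.108),g(584,220,.108),g(583,294,.108),g(506,292,.108)])
quad('blank',[g(616,207,.072),g(671,214,.072),g(662,271,.072),g(606,264,.072)])
```

```text
[0.59725947 0.00703224 0.07591668] 0.036246621743596635 [-3.29095571  0.02798427  6.27420285] 6.1167
obst c [633.5 -55.2] len [53.1 42.2 54.5 43.5] ang [ -14.9 -101.3  166.5   76.8]
sqtop c [594.1   6.7] len [34.2 35.6 36.1 35.2] ang [ -11.7 -100.6  167.5   76.2]
blank c [642.5  -3.8] len [29.9 32.  31.3 31.5] ang [ -17.7 -106.4  161.4   71.1]
```

Emit:
arm_command:
  deltas:
    - {"grip": 1, "dp": [0, 0, -0.02], "rot": [0, 0, 0]}
    - {"grip": 1, "dp": [0, 0, -0.06], "rot": [0, 0, 0]}
    - {"grip": 1, "dp": [0, 0, -0.11], "rot": [0, 0, 0]}
    - {"grip": 1, "dp": [0, 0, -0.153], "rot": [0, 0, 0]}
    - {"grip": 1, "dp": [-0.03, -0.006, -0.153], "rot": [0, 0, 0]}
    - {"grip": 1, "dp": [-0.08, -0.015, -0.153], "rot": [0, 0, 0]}
    - {"grip": 1, "dp": [-0.13, -0.025, -0.153], "rot": [0, 0, 0]}
    - {"grip": 1, "dp": [-0.18, -0.034, -0.153], "rot": [0, 0, 0]}
    - {"grip": 1, "dp": [-0.23, -0.044, -0.153], "rot": [0, 0, 0]}
    - {"grip": 1, "dp": [-0.28, -0.053, -0.153], "rot": [0, 0, 0]}
  squeeze: 50

```text
time_s: 6.95
eef_pos: [0.5164, -0.1931, 0.1893]
eef_rot: [2.423, 1.999, 0.001]
contact_force: [1.6, -0.2, -2.7]
opening: 0.036
finger_force: 51.6
```

Emit:
arm_command:
  deltas:
    - {"grip": 1, "dp": [-0.05, -0.01, 0], "rot": [0, 0, 0]}
    - {"grip": 1, "dp": [-0.1, -0.019, 0], "rot": [0, 0, 0]}
    - {"grip": 1, "dp": [-0.14, -0.027, 0], "rot": [0, 0, 0]}
    - {"grip": 1, "dp": [-0.171, -0.033, 0], "rot": [0, 0, 0]}
    - {"grip": 1, "dp": [-0.171, -0.033, 0], "rot": [0, 0, 0]}
    - {"grip": 1, "dp": [-0.171, -0.033, 0.04], "rot": [0, 0, 0]}
    - {"grip": 1, "dp": [-0.171, -0.033, 0.09], "rot": [0, 0, 0]}
    - {"grip": 1, "dp": [-0.171, -0.033, 0.13], "rot": [0, 0, 0]}
    - {"grip": 1, "dp": [-0.171, -0.033, 0.16], "rot": [0, 0, 0]}
    - {"grip": 1, "dp": [-0.171, -0.033, 0.165], "rot": [0, 0, 0]}

```text
time_s: 7.78
eef_pos: [0.4662, -0.3107, 0.0606]
eef_rot: [-2.418, -1.995, 0.004]
contact_force: [-1.0, 1.3, -3.4]
opening: 0.0359
finger_force: 51.5
```

Emit:
arm_command:
  deltas:
    - {"grip": 1, "dp": [0, 0, 0.003], "rot": [0, 0, 0]}
    - {"grip": 1, "dp": [0, 0, 0.005], "rot": [0, 0, 0]}
    - {"grip": 1, "dp": [0, 0, 0.007], "rot": [0, 0, 0]}
    - {"grip": 1, "dp": [0, 0, 0.008], "rot": [0, 0, 0]}

```text
time_s: 8.12
eef_pos: [0.4698, -0.3134, 0.0605]
eef_rot: [2.421, 1.997, 0.002]
contact_force: [0.0, 0.7, -2.5]
opening: 0.036
finger_force: 51.5
```

Emit:
arm_command:
  deltas:
    - {"grip": 1, "dp": [0, 0, 0.001], "rot": [0, 0, 0]}
    - {"grip": 1, "dp": [0, 0, 0.002], "rot": [0, 0, 0]}
    - {"grip": 1, "dp": [0, 0, 0.002], "rot": [0, 0, 0]}

```text
time_s: 8.37
eef_pos: [0.4697, -0.3136, 0.0599]
eef_rot: [2.422, 1.997, 0.002]
contact_force: [-4.5, 1.9, 9.8]
opening: 0.0358
finger_force: 53.2
```

Emit:
arm_command:
  deltas:
    - {"grip": -1, "dp": [0, 0, 0], "rot": [0, 0, 0]}
    - {"grip": -1, "dp": [0, 0, 0], "rot": [0, 0, 0]}
    - {"grip": -1, "dp": [0, 0, 0], "rot": [0, 0, 0]}
    - {"grip": -1, "dp": [0, 0, -0.05], "rot": [0, 0, 0]}
    - {"grip": -1, "dp": [0, 0, -0.1], "rot": [0, 0, 0]}
    - {"grip": -1, "dp": [0, 0, -0.15], "rot": [0, 0, 0]}
    - {"grip": -1, "dp": [0.03, 0.009, -0.175], "rot": [0, 0, 0]}
    - {"grip": -1, "dp": [0.08, 0.024, -0.175], "rot": [0, 0, 0]}
    - {"grip": -1, "dp": [0.13, 0.039, -0.175], "rot": [0, 0, 0]}
    - {"grip": -1, "dp": [0.18, 0.053, -0.175], "rot": [0, 0, 0]}

```text
time_s: 9.2
eef_pos: [0.5343, -0.1868, 0.1896]
eef_rot: [2.424, 1.996, 0.002]
contact_force: [2.0, -0.6, -0.7]
opening: 0.0857
finger_force: 0.0
```

Emit:
arm_command:
  deltas:
    - {"grip": -1, "dp": [0.339, 0.101, 0], "rot": [0, 0, 0]}
    - {"grip": -1, "dp": [0.339, 0.101, 0], "rot": [0, 0, 0]}
    - {"grip": -1, "dp": [0.339, 0.101, 0], "rot": [0, 0, 0]}
    - {"grip": -1, "dp": [0.339, 0.101, 0], "rot": [0, 0, 0]}
    - {"grip": -1, "dp": [0.339, 0.101, 0], "rot": [0, 0, 0]}
    - {"grip": -1, "dp": [0.339, 0.101, 0], "rot": [0, 0, 0]}
    - {"grip": -1, "dp": [0.339, 0.101, 0], "rot": [0, 0, 0]}
    - {"grip": -1, "dp": [0.339, 0.101, 0], "rot": [0, 0, 0]}
    - {"grip": -1, "dp": [0.339, 0.101, 0], "rot": [0, 0, 0]}

```text
time_s: 9.95
eef_pos: [0.6563, 0.0488, 0.188]
eef_rot: [-2.421, -2.002, 0.001]
contact_force: [-0.6, -0.7, -0.2]
opening: 0.0856
finger_force: 0.0
```

Run:
```python
from h import *
s=env.read_state(); print(s['eef_pos'],s['opening'],s['contact_force'],s['time_s'])
snap('side','s4'); snap('wrist','w4')
a=load('s4')['img'][220:480,220:540,::-1];b=load('w4')['img'][100:440,150:460,::-1]
o=np.zeros((600,800,3),np.uint8);o[:208,:256]=cv2.resize(a,(256,208),interpolation=cv2.INTER_AREA);o[:595,256:799]=cv2.resize(b,None,fx=1.75,fy=1.75,interpolation=cv2.INTER_CUBIC)[:595,:543];cv2.imwrite('pics/c7.png',o)
```

```text
[0.65630437 0.04884042 0.1879895 ] 0.08560149255882105 [-0.616856   -0.6591617  -0.17611052] 9.95Traceback (most recent call last):
  File "<stdin>", line 5, in <module>
ValueError: could not broadcast input array from shape (595,542,3) into shape (595,543,3)
```

Emit:
arm_command:
  deltas:
    - {"grip": -1, "dp": [0, 0, 0.03], "rot": [0, 0, 0]}
    - {"grip": -1, "dp": [0, 0, 0.08], "rot": [0, 0, 0]}
    - {"grip": -1, "dp": [0, 0, 0.12], "rot": [0, 0, 0]}
    - {"grip": -1, "dp": [0, 0, 0.153], "rot": [0, 0, 0]}
    - {"grip": -1, "dp": [0, 0, 0.153], "rot": [0, 0, 0]}
    - {"grip": 1, "dp": [0, 0, 0.153], "rot": [0, 0, 0]}
    - {"grip": 1, "dp": [0, 0, 0.153], "rot": [0, 0, 0]}
    - {"grip": 1, "dp": [0, 0, 0.153], "rot": [0, 0, 0]}
    - {"grip": 1, "dp": [0, 0, 0.153], "rot": [0, 0, 0]}
    - {"grip": 1, "dp": [0, 0, 0.153], "rot": [0, 0, 0]}
  squeeze: 35

```text
time_s: 10.88
eef_pos: [0.6572, 0.0476, 0.0764]
eef_rot: [2.423, 1.998, 0.004]
contact_force: [-2.9, -0.1, 6.4]
opening: 0.0372
finger_force: 34.0
```

Run:
```python
from h import *
a=load('s4')['img'][220:480,220:540,::-1];b=load('w4')['img'][100:440,150:460,::-1]
o=np.zeros((600,800,3),np.uint8);o[:208,:256]=cv2.resize(a,(256,208),interpolation=cv2.INTER_AREA);o[:595,256:798]=cv2.resize(b,None,fx=1.75,fy=1.75,interpolation=cv2.INTER_CUBIC);cv2.imwrite('pics/c7.png',o)
```

```text
(no output)
```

View pics/c7.png

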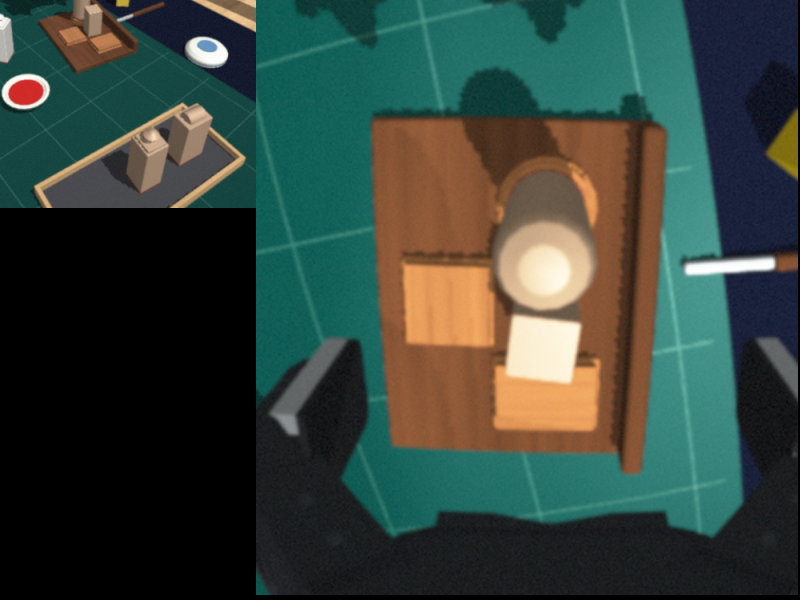

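Emit:
arm_command:
  deltas:
    - {"grip": 1, "dp": [0, 0, -0.02], "rot": [0, 0, 0]}
    - {"grip": 1, "dp": [0, 0, -0.06], "rot": [0, 0, 0]}
    - {"grip": 1, "dp": [0, 0, -0.11], "rot": [0, 0, 0]}
    - {"grip": 1, "dp": [0, 0, -0.153], "rot": [0, 0, 0]}
    - {"grip": 1, "dp": [-0.03, -0.015, -0.153], "rot": [0, 0, 0]}
    - {"grip": 1, "dp": [-0.07, -0.036, -0.153], "rot": [0, 0, 0]}
    - {"grip": 1, "dp": [-0.11, -0.057, -0.153], "rot": [0, 0, 0]}
    - {"grip": 1, "dp": [-0.15, -0.078, -0.153], "rot": [0, 0, 0]}
    - {"grip": 1, "dp": [-0.19, -0.098, -0.153], "rot": [0, 0, 0]}
    - {"grip": 1, "dp": [-0.23, -0.119, -0.153], "rot": [0, 0, 0]}
  squeeze: 50

```text
time_s: 11.72
eef_pos: [0.5347, -0.1061, 0.1893]
eef_rot: [2.423, 1.998, 0.001]
contact_force: [-0.0, -1.3, -3.0]
opening: 0.0368
finger_force: 50.4
```

Emit:
arm_command:
  deltas:
    - {"grip": 1, "dp": [-0.04, -0.021, 0], "rot": [0, 0, 0]}
    - {"grip": 1, "dp": [-0.08, -0.041, 0], "rot": [0, 0, 0]}
    - {"grip": 1, "dp": [-0.12, -0.062, 0], "rot": [0, 0, 0]}
    - {"grip": 1, "dp": [-0.16, -0.083, 0], "rot": [0, 0, 0]}
    - {"grip": 1, "dp": [-0.2, -0.104, 0], "rot": [0, 0, 0]}
    - {"grip": 1, "dp": [-0.24, -0.124, 0], "rot": [0, 0, 0]}
    - {"grip": 1, "dp": [-0.27, -0.14, 0], "rot": [0, 0, 0]}
    - {"grip": 1, "dp": [-0.297, -0.154, 0], "rot": [0, 0, 0]}
    - {"grip": 1, "dp": [-0.297, -0.154, 0], "rot": [0, 0, 0]}
    - {"grip": 1, "dp": [-0.297, -0.154, 0.03], "rot": [0, 0, 0]}

```text
time_s: 12.55
eef_pos: [0.381, -0.3049, 0.1705]
eef_rot: [2.421, 1.989, 0.005]
contact_force: [1.0, -0.6, -1.8]
opening: 0.0373
finger_force: 50.5
```

Emit:
arm_command:
  deltas:
    - {"grip": 1, "dp": [0, 0, 0.05], "rot": [0, 0, 0]}
    - {"grip": 1, "dp": [0, 0, 0.09], "rot": [0, 0, 0]}
    - {"grip": 1, "dp": [0, 0, 0.12], "rot": [0, 0, 0]}
    - {"grip": 1, "dp": [0, 0, 0.133], "rot": [0, 0, 0]}
    - {"grip": 1, "dp": [0, 0, 0.137], "rot": [0, 0, 0]}
    - {"grip": 1, "dp": [0, 0, 0.14], "rot": [0, 0, 0]}
    - {"grip": 1, "dp": [0, 0, 0.142], "rot": [0, 0, 0]}
    - {"grip": 1, "dp": [0, 0, 0.143], "rot": [0, 0, 0]}
    - {"grip": 1, "dp": [0, 0, 0.143], "rot": [0, 0, 0]}

```text
time_s: 13.3
eef_pos: [0.381, -0.3025, 0.0604]
eef_rot: [2.422, 1.997, 0.002]
contact_force: [-1.6, 0.9, 3.5]
opening: 0.0372
finger_force: 51.0
```

Run:
```python
from h import *
c=load('w4')
g=lambda x,y,z=.022:f2w(c,((x+.5-256)/1.75-.5+150,(y+.5)/1.75-.5+100),z)
quad('obst',[g(495,366),g(599,366),g(599,430),g(495,430)])
quad('sqst',[g(405,264),g(493,264),g(494,347),g(405,345)])
quad('blank',[g(511,315,.072),g(581,322,.072),g(573,383,.072),g(505,375,.072)])
quad('round',[g(496,263,.11),g(596,263,.11),g(546,211,.11),g(546,312,.11)])
```

```text
obst c [634.1 -56.5] len [54.9 40.  57.5 40. ] ang [-11.  -99.2 169.1  77. ]
sqst c [595.    5.8] len [44.9 45.4 47.5 45.1] ang [ -10.8 -102.   168.6   74.7]
blank c [642.7  -4.3] len [30.2 29.8 30.5 29.1] ang [ -17.1 -106.9  161.5   72.4]
round c [654.3  45.8] len [35.6 26.  37.6 25.8] ang [ -11.   122.2 -101.1  122.6]
```

Emit:
arm_command:
  deltas:
    - {"grip": -1, "dp": [0, 0, 0], "rot": [0, 0, 0]}
    - {"grip": -1, "dp": [0, 0, 0], "rot": [0, 0, 0]}
    - {"grip": -1, "dp": [0, 0, 0], "rot": [0, 0, 0]}
    - {"grip": -1, "dp": [0, 0, -0.05], "rot": [0, 0, 0]}
    - {"grip": -1, "dp": [0, 0, -0.1], "rot": [0, 0, 0]}
    - {"grip": -1, "dp": [0, 0, -0.15], "rot": [0, 0, 0]}
    - {"grip": -1, "dp": [0.03, 0.018, -0.175], "rot": [0, 0, 0]}
    - {"grip": -1, "dp": [0.07, 0.042, -0.175], "rot": [0, 0, 0]}
    - {"grip": -1, "dp": [0.11, 0.065, -0.175], "rot": [0, 0, 0]}
    - {"grip": -1, "dp": [0.15, 0.089, -0.175], "rot": [0, 0, 0]}

```text
time_s: 14.13
eef_pos: [0.4679, -0.203, 0.191]
eef_rot: [2.424, 1.997, 0.002]
contact_force: [0.6, -0.6, -0.2]
opening: 0.085
finger_force: 0.0
```

Emit:
arm_command:
  deltas:
    - {"grip": -1, "dp": [0.307, 0.182, 0], "rot": [0, 0, -0.75]}
    - {"grip": -1, "dp": [0.307, 0.182, 0], "rot": [0, 0, -0.75]}
    - {"grip": -1, "dp": [0.307, 0.182, 0], "rot": [0, 0, -0.75]}
    - {"grip": -1, "dp": [0.307, 0.182, 0], "rot": [0, 0, -0.75]}
    - {"grip": -1, "dp": [0.307, 0.182, 0], "rot": [0, 0, -0.75]}
    - {"grip": -1, "dp": [0.307, 0.182, 0], "rot": [0, 0, -0.75]}
    - {"grip": -1, "dp": [0.307, 0.182, 0], "rot": [0, 0, -0.75]}
    - {"grip": -1, "dp": [0.307, 0.182, 0], "rot": [0, 0, -0.75]}
    - {"grip": -1, "dp": [0.307, 0.182, 0], "rot": [0, 0, -0.75]}
    - {"grip": -1, "dp": [0.307, 0.182, 0], "rot": [0, 0, -0.75]}

```text
time_s: 14.97
eef_pos: [0.6449, -0.0033, 0.1895]
eef_rot: [-0.892, -3.011, 0.0]
contact_force: [-0.1, -0.2, 0.5]
opening: 0.0856
finger_force: 0.0
```

Emit:
arm_command:
  deltas:
    - {"grip": -1, "dp": [0, 0, 0], "rot": [0, 0, -0.172]}
    - {"grip": -1, "dp": [0, 0, 0], "rot": [0, 0, -0.172]}
    - {"grip": -1, "dp": [0, 0, 0], "rot": [0, 0, -0.172]}
    - {"grip": -1, "dp": [0, 0, 0], "rot": [0, 0, -0.172]}

```text
time_s: 15.3
eef_pos: [0.6447, -0.004, 0.1899]
eef_rot: [-0.495, -3.102, -0.0]
contact_force: [0.6, -0.2, 0.0]
opening: 0.0852
finger_force: 0.0
```

Run:
```python
from h import *
s=env.read_state(); M=R.from_rotvec(s['eef_rot']).as_matrix(); print(s['eef_pos'],np.degrees(np.arctan2(M[1,1],M[0,1])),s['qpos'],s['contact_force'],s['time_s'])
snap('wrist','w5');snap('scene','sc5');snap('side','s5')
b=load('w5')['img'][:,:,::-1];a=load('s5')['img'][260:480,200:540,::-1]
o=np.zeros((600,800,3),np.uint8);o[:480,:640]=b;o[480:590,:170]=cv2.resize(a,(170,110),interpolation=cv2.INTER_AREA);cv2.imwrite('pics/c8.png',o)
```

```text
[ 0.64468753 -0.00401139  0.18988358] 71.88256333106573 [ 0.06756233  0.45356868 -0.15812901  1.36616592  0.07088189  1.32766402
  1.16267086] [ 0.64957158 -0.24323346  0.01875937] 15.3
```

View pics/c8.png

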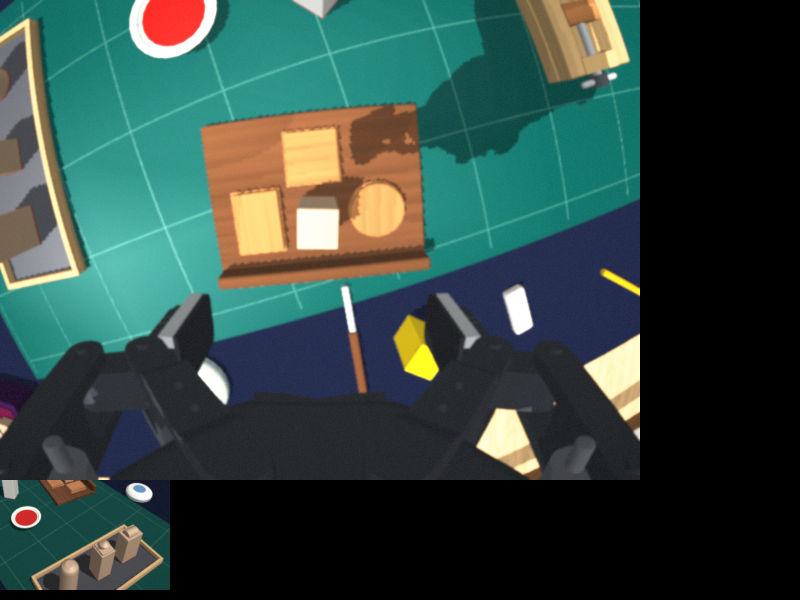

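Run:
```python
from h import *
c=load('w5')
g=lambda x,y,z=.022:f2w(c,(x,y),z)
quad('obst',[g(231,195),g(279,189),g(286,249),g(238,255)])
quad('sqst',[g(282,130),g(339,127),g(341,184),g(286,187)])
quad('rnd',[g(350,209),g(378,181),g(405,209),g(378,237)])
quad('blank',[g(298,208,.072),g(339,208,.072),g(338,249,.072),g(297,249,.072)])
```

```text
obst c [632.7 -55.3] len [42.1 53.1 43.7 54.1] ang [  78.1  -12.9 -100.6  165.4]
sqst c [594.1   6.6] len [47.1 47.9 46.3 48.1] ang [  74.7  -15.7 -105.   165.2]
rnd c [653.6  46.5] len [33.8 34.3 34.  35.2] ang [ 118.    27.7  -60.5 -152.6]
blank c [642.4  -3.9] len [29.2 30.6 30.1 30.6] ang [  71.9  -18.7 -108.1  159.7]
```

Emit:
arm_command:
  deltas:
    - {"grip": -1, "dp": [0.003, 0, 0.04], "rot": [0, 0, 0]}
    - {"grip": -1, "dp": [0.003, 0, 0.09], "rot": [0, 0, 0]}
    - {"grip": -1, "dp": [0.003, 0, 0.14], "rot": [0, 0, 0]}
    - {"grip": -1, "dp": [0.003, 0, 0.18], "rot": [0, 0, 0]}
    - {"grip": -1, "dp": [0.003, 0, 0.199], "rot": [0, 0, 0]}
    - {"grip": -1, "dp": [0.003, 0, 0.199], "rot": [0, 0, 0]}
  squeeze: 25

```text
time_s: 15.95
eef_pos: [0.6394, -0.0033, 0.036]
eef_rot: [-0.493, -3.095, 0.002]
contact_force: [-0.6, -0.5, 0.4]
opening: 0.0856
finger_force: 0.0
```

Emit:
arm_command:
  deltas:
    - {"grip": 1, "dp": [0, 0, 0], "rot": [0, 0, 0]}
    - {"grip": 1, "dp": [0, 0, 0], "rot": [0, 0, 0]}
    - {"grip": 1, "dp": [0, 0, 0], "rot": [0, 0, 0]}
    - {"grip": 1, "dp": [0, 0, 0], "rot": [0, 0, 0]}
    - {"grip": 1, "dp": [0, 0, 0], "rot": [0, 0, 0]}
    - {"grip": 1, "dp": [0, 0, 0], "rot": [0, 0, 0]}

```text
time_s: 16.45
eef_pos: [0.6436, -0.0032, 0.0424]
eef_rot: [0.491, 3.1, 0.001]
contact_force: [-0.3, -0.6, 6.9]
opening: 0.0294
finger_force: 31.7
```

```bash
cat > st.py <<'E'
from h import *
s=env.read_state(); M=R.from_rotvec(s['eef_rot']).as_matrix(); print(s['eef_pos'].round(4),'psi',np.degrees(np.arctan2(M[1,1],M[0,1])).round(2),'tilt',M[:2,2].round(4),s['opening'].round(4),s['finger_force'],s['contact_force'].round(1),s['moment'].round(2),s['time_s'],s['qpos'].round(2))
E
python3 st.py
```

```text
Traceback (most recent call last):
  File "st.py", line 2, in <module>
    s=env.read_state(); M=R.from_rotvec(s['eef_rot']).as_matrix(); print(s['eef_pos'].round(4),'psi',np.degrees(np.arctan2(M[1,1],M[0,1])).round(2),'tilt',M[:2,2].round(4),s['opening'].round(4),s['finger_force'],s['contact_force'].round(1),s['moment'].round(2),s['time_s'],s['qpos'].round(2))
                                                                                                                                                                            ^^^^^^^^^^^^^^^^^^
AttributeError: 'float' object has no attribute 'round'
```

Emit:
arm_command:
  deltas:
    - {"grip": 1, "dp": [0, 0, -0.02], "rot": [0, 0, 0]}
    - {"grip": 1, "dp": [0, 0, -0.07], "rot": [0, 0, 0]}
    - {"grip": 1, "dp": [0, 0, -0.12], "rot": [0, 0, 0]}
    - {"grip": 1, "dp": [0.025, 0.04, -0.17], "rot": [0, 0, -0.03]}
    - {"grip": 1, "dp": [0.05, 0.08, -0.185], "rot": [0, 0, -0.08]}
    - {"grip": 1, "dp": [0.076, 0.12, -0.185], "rot": [0, 0, -0.13]}
    - {"grip": 1, "dp": [0.1, 0.16, -0.185], "rot": [0, 0, -0.18]}
    - {"grip": 1, "dp": [0.126, 0.2, -0.185], "rot": [0, 0, -0.22]}
    - {"grip": 1, "dp": [0.15, 0.24, -0.185], "rot": [0, 0, -0.247]}
    - {"grip": 1, "dp": [0.177, 0.28, -0.185], "rot": [0, 0, -0.247]}
  squeeze: 35

```text
time_s: 17.28
eef_pos: [0.5807, 0.2387, 0.1796]
eef_rot: [-0.119, 3.139, -0.0]
contact_force: [0.7, -0.5, -1.3]
opening: 0.0295
finger_force: 35.4
```

```bash
sed -i "s/s\['time_s'\]/s['time_s']/; s/s\['opening'\].round(4)/round(s['opening'],4)/" st.py; python3 st.py; sed -n 2p st.py | head -c 0
```

```text
[0.5807 0.2387 0.1796] psi 94.36 tilt [ 0.0001 -0.0002] 0.0295 35.40471374988556 [ 0.7 -0.5 -1.3] [ 0.   -0.02  0.02] 17.2833 [-0.21  0.44 -0.32  1.43  0.14  1.3   1.11]
```

Emit:
arm_command:
  deltas:
    - {"grip": 1, "dp": [0.01, 0.05, 0], "rot": [0, 0, 0]}
    - {"grip": 1, "dp": [0.015, 0.085, 0], "rot": [0, 0, 0]}
    - {"grip": 1, "dp": [0.015, 0.085, 0], "rot": [0, 0, 0]}
    - {"grip": 1, "dp": [0.015, 0.085, 0], "rot": [0, 0, 0]}

```text
time_s: 17.62
eef_pos: [0.5637, 0.3029, 0.1793]
eef_rot: [0.123, -3.138, -0.001]
contact_force: [0.1, -0.6, -1.6]
opening: 0.0298
finger_force: 35.5
```

```bash
python3 st.py
python3 - <<'E'
from h import *
c=snap('wrist','w6'); b=c['img'][100:400,120:520,::-1]
print(w2f(c,(.4855,.297,.042)))
cv2.imwrite('pics/c9.png',cv2.resize(b,(800,600),interpolation=cv2.INTER_CUBIC))
E
```

```text
[0.5637 0.3029 0.1793] psi 94.5 tilt [-0.001   0.0007] 0.0298 35.49305856227875 [ 0.1 -0.6 -1.6] [-0.03 -0.01 -0.02] 17.6167 [-0.31  0.47 -0.34  1.39  0.15  1.31  1.  ]
[319.31795394 123.33026063]
```

View pics/c9.png

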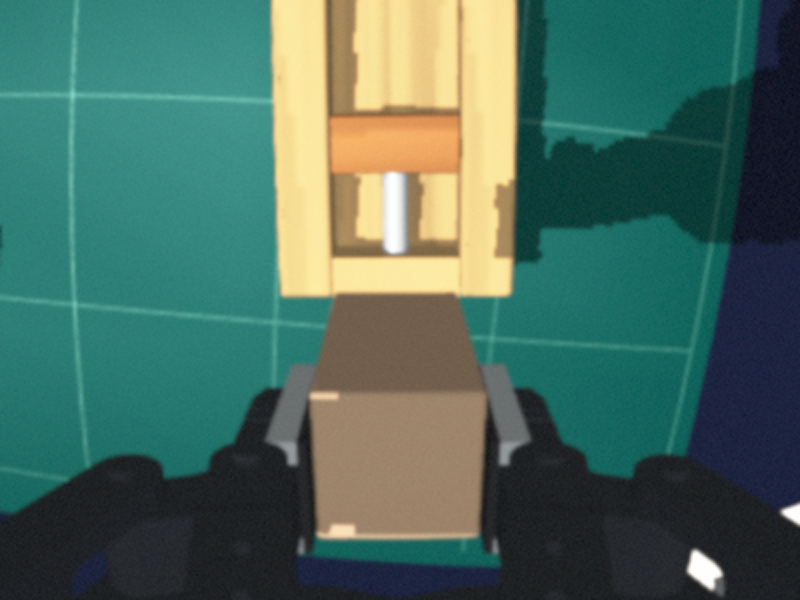

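Run:
```python
from h import *
c=load('w6');g=lambda x,y,z=.042:f2w(c,((x+.5)/2-.5+120,(y+.5)/2-.5+100),z)
for p in [(331,115),(459,115),(331,20),(459,20),(330,257),(460,257),(281,297),(513,297),(272,10),(517,10)]: print(p,(g(*p)[:2]*1e3).round(1))
im=c['img'].astype(int)
for u in (305,320,335): print(u,[tuple(im[v,u]) for v in range(76,160,3)])
```

```text
(331, 115) [512.8 273.5]
(459, 115) [509.1 321.4]
(331, 20) [477. 271.]
(459, 20) [473.3 318.3]
(330, 257) [567.7 276.5]
(460, 257) [563.8 326.9]
(281, 297) [585.5 257.9]
(513, 297) [578.3 349.7]
(272, 10) [474.3 248.5]
(517, 10) [467.2 339.7]
305 [(np.int64(253), np.int64(238), np.int64(166)), (np.int64(254), np.int64(241), np.int64(171)), (np.int64(253), np.int64(239), np.int64(166)), (np.int64(253), np.int64(238), np.int64(167)), (np.int64(252), np.int64(232), np.int64(161)), (np.int64(229), np.int64(194), np.int64(127)), (np.int64(174), np.int64(139), np.int64(94)), (np.int64(250), np.int64(227), np.int64(153)), (np.int64(250), np.int64(227), np.int64(154)), (np.int64(250), np.int64(228), np.int64(156)), (np.int64(250), np.int64(229), np.int64(157)), (np.int64(250), np.int64(227), np.int64(153)), (np.int64(250), np.int64(228), np.int64(153)), (np.int64(250), np.int64(229), np.int64(156)), (np.int64(250), np.int64(227), np.int64(153)), (np.int64(250), np.int64(226), np.int64(153)), (np.int64(250), np.int64(227), np.int64(154)), (np.int64(250), np.int64(227), np.int64(154)), (np.in
[... 2398 characters left out ...]
p.int64(238), np.int64(207), np.int64(138)), (np.int64(238), np.int64(206), np.int64(137)), (np.int64(237), np.int64(205), np.int64(135)), (np.int64(238), np.int64(206), np.int64(136)), (np.int64(237), np.int64(206), np.int64(134)), (np.int64(237), np.int64(201), np.int64(133)), (np.int64(236), np.int64(203), np.int64(134)), (np.int64(236), np.int64(202), np.int64(134)), (np.int64(235), np.int64(201), np.int64(133)), (np.int64(236), np.int64(203), np.int64(134)), (np.int64(235), np.int64(201), np.int64(134)), (np.int64(235), np.int64(201), np.int64(134)), (np.int64(234), np.int64(197), np.int64(131)), (np.int64(161), np.int64(131), np.int64(88)), (np.int64(161), np.int64(109), np.int64(63))]
```

Emit:
arm_command:
  deltas:
    - {"grip": 1, "dp": [0.03, 0, 0], "rot": [0, 0, 0]}
    - {"grip": 1, "dp": [0.07, 0.001, 0], "rot": [0, 0, 0]}
    - {"grip": 1, "dp": [0.106, 0.001, 0], "rot": [0, 0, 0]}
    - {"grip": 1, "dp": [0.106, 0.001, 0], "rot": [0, 0, 0]}
    - {"grip": 1, "dp": [0.106, 0.001, 0.04], "rot": [0, 0, 0]}
    - {"grip": 1, "dp": [0.106, 0.001, 0.08], "rot": [0, 0, 0]}
    - {"grip": 1, "dp": [0.106, 0.001, 0.09], "rot": [0, 0, 0]}
    - {"grip": 1, "dp": [0.106, 0.001, 0.09], "rot": [0, 0, 0]}

```text
time_s: 18.33
eef_pos: [0.4852, 0.2925, 0.1096]
eef_rot: [0.112, -3.135, 0.005]
contact_force: [0.1, 0.2, -1.4]
opening: 0.0295
finger_force: 35.3
```

```bash
python3 st.py
```

```text
[0.4852 0.2925 0.1096] psi 94.1 tilt [-0.0044 -0.0034] 0.0295 35.34664750099182 [ 0.1  0.2 -1.4] [-0.01 -0.   -0.02] 18.3333 [-0.31  0.38 -0.36  1.68  0.14  1.12  0.93]
```

Emit:
arm_command:
  deltas:
    - {"grip": 1, "dp": [0, 0, 0], "rot": [0, 0, 0]}
    - {"grip": 1, "dp": [0, 0, 0.02], "rot": [0, 0, 0]}
    - {"grip": 1, "dp": [0, 0, 0.04], "rot": [0, 0, 0]}
    - {"grip": 1, "dp": [0, 0, 0.06], "rot": [0, 0, 0]}
    - {"grip": 1, "dp": [0, 0, 0.071], "rot": [0, 0, 0]}
    - {"grip": 1, "dp": [0, 0, 0.076], "rot": [0, 0, 0]}
    - {"grip": 1, "dp": [0, 0, 0.078], "rot": [0, 0, 0]}
    - {"grip": 1, "dp": [0, 0, 0.079], "rot": [0, 0, 0]}
    - {"grip": 1, "dp": [0, 0, 0.079], "rot": [0, 0, 0]}

```text
time_s: 19.08
eef_pos: [0.4866, 0.2956, 0.0538]
eef_rot: [-0.116, 3.138, 0.001]
contact_force: [0.0, -0.1, -0.6]
opening: 0.0293
finger_force: 35.4
```

```bash
python3 st.py
```

```text
[0.4866 0.2956 0.0538] psi 94.23 tilt [0.0013 0.0009] 0.0293 35.428444147109985 [ 0.  -0.1 -0.6] [ 0.04  0.06 -0.  ] 19.0833 [-0.33  0.44 -0.35  1.73  0.17  1.    0.91]
```

Expected contact at TCP z ≈ 0.0504.

Emit:
arm_command:
  deltas:
    - {"grip": 1, "dp": [0, 0, 0.001], "rot": [0, 0, 0]}
    - {"grip": 1, "dp": [0, 0, 0.002], "rot": [0, 0, 0]}
    - {"grip": 1, "dp": [0, 0, 0.003], "rot": [0, 0, 0]}
    - {"grip": 1, "dp": [0, 0, 0.003], "rot": [0, 0, 0]}

```text
time_s: 19.42
eef_pos: [0.486, 0.2951, 0.0506]
eef_rot: [-0.116, 3.139, 0.0]
contact_force: [-0.8, 0.3, -1.4]
opening: 0.0293
finger_force: 35.4
```

Emit:
arm_command:
  deltas:
    - {"grip": 1, "dp": [0, 0, 0.001], "rot": [0, 0, 0]}
    - {"grip": 1, "dp": [0, 0, 0.002], "rot": [0, 0, 0]}
    - {"grip": 1, "dp": [0, 0, 0.002], "rot": [0, 0, 0]}

```text
time_s: 19.67
eef_pos: [0.4861, 0.2952, 0.0504]
eef_rot: [-0.116, 3.139, -0.0]
contact_force: [-4.8, -4.6, 10.3]
opening: 0.0295
finger_force: 36.9
```

Emit:
arm_command:
  deltas:
    - {"grip": 1, "dp": [0, 0, -0.001], "rot": [0, 0, 0]}
    - {"grip": 0.3, "dp": [0, 0, -0.001], "rot": [0, 0, 0]}
    - {"grip": -0.5, "dp": [0, 0, -0.001], "rot": [0, 0, 0]}
    - {"grip": -1, "dp": [0, 0, -0.001], "rot": [0, 0, 0]}
    - {"grip": -1, "dp": [0, 0, -0.001], "rot": [0, 0, 0]}
    - {"grip": -1, "dp": [0, 0, -0.05], "rot": [0, 0, 0]}
    - {"grip": -1, "dp": [0, 0, -0.1], "rot": [0, 0, 0]}
    - {"grip": -1, "dp": [0, 0, -0.15], "rot": [0, 0, 0]}
    - {"grip": -1, "dp": [0, 0, -0.187], "rot": [0, 0, 0]}
    - {"grip": -1, "dp": [0, 0, -0.187], "rot": [0, 0, 0]}

```text
time_s: 20.5
eef_pos: [0.4886, 0.2973, 0.1963]
eef_rot: [-0.116, 3.13, 0.008]
contact_force: [0.3, 0.8, 0.3]
opening: 0.0855
finger_force: 0.0
```

Emit:
arm_command:
  deltas:
    - {"grip": -1, "dp": [-0.079, -0.267, 0], "rot": [0, 0, 0.75]}
    - {"grip": -1, "dp": [-0.079, -0.267, 0], "rot": [0, 0, 0.75]}
    - {"grip": -1, "dp": [-0.079, -0.267, 0], "rot": [0, 0, 0.75]}
    - {"grip": -1, "dp": [-0.079, -0.267, 0], "rot": [0, 0, 0.75]}
    - {"grip": -1, "dp": [-0.079, -0.267, 0], "rot": [0, 0, 0.75]}
    - {"grip": -1, "dp": [-0.079, -0.267, 0], "rot": [0, 0, 0.75]}
    - {"grip": -1, "dp": [-0.079, -0.267, 0], "rot": [0, 0, 0.75]}
    - {"grip": -1, "dp": [-0.079, -0.267, 0], "rot": [0, 0, 0.75]}
    - {"grip": -1, "dp": [-0.079, -0.267, 0], "rot": [0, 0, 0.75]}
    - {"grip": -1, "dp": [-0.079, -0.267, 0], "rot": [0, 0, 0.75]}

```text
time_s: 21.33
eef_pos: [0.5598, 0.0997, 0.1888]
eef_rot: [-1.657, -2.668, 0.001]
contact_force: [-0.3, 0.3, -0.8]
opening: 0.0854
finger_force: 0.0
```

```bash
python3 st.py
python3 - <<'E'
from h import *
c=snap('scene','sc7'); cc=c['img'][220:360,400:540,::-1]
cv2.imwrite('pics/c10.png',cv2.resize(cc,(560,560),interpolation=cv2.INTER_CUBIC))
E
```

```text
[0.5598 0.0997 0.1888] psi 26.3 tilt [-0.0005 -0.0001] 0.0854 0.0 [-0.3  0.3 -0.8] [-0.03 -0.02 -0.02] 21.3333 [-0.15  0.29 -0.1   1.59  0.03  1.26  0.2 ]
```

View pics/c10.png

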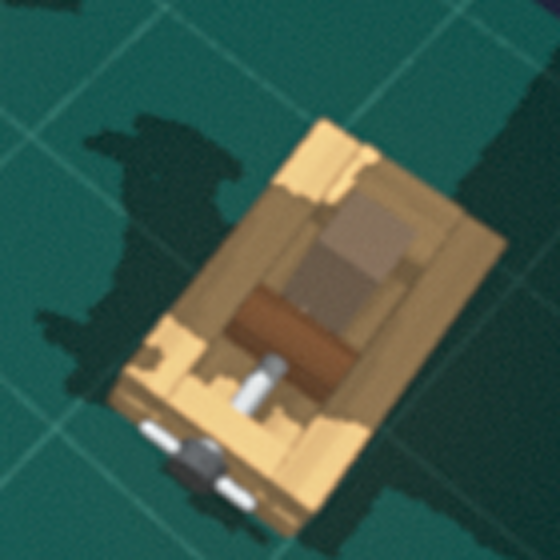

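Emit:
arm_command:
  deltas:
    - {"grip": -1, "dp": [-0.339, -0.305, 0], "rot": [0, 0, 0.419]}
    - {"grip": -1, "dp": [-0.339, -0.305, 0], "rot": [0, 0, 0.419]}
    - {"grip": -1, "dp": [-0.339, -0.305, 0], "rot": [0, 0, 0.419]}
    - {"grip": -1, "dp": [-0.339, -0.305, 0], "rot": [0, 0, 0.419]}
    - {"grip": -1, "dp": [-0.339, -0.305, 0], "rot": [0, 0, 0.419]}
    - {"grip": -1, "dp": [-0.339, -0.305, 0], "rot": [0, 0, 0.419]}
    - {"grip": -1, "dp": [-0.339, -0.305, 0], "rot": [0, 0, 0.419]}
    - {"grip": -1, "dp": [-0.339, -0.305, 0], "rot": [0, 0, 0.419]}
    - {"grip": -1, "dp": [-0.339, -0.305, 0], "rot": [0, 0, 0.419]}
    - {"grip": -1, "dp": [-0.339, -0.305, 0], "rot": [0, 0, 0.419]}

```text
time_s: 22.22
eef_pos: [0.4679, -0.2348, 0.1891]
eef_rot: [2.429, 1.991, -0.002]
contact_force: [-0.6, 1.4, -0.5]
opening: 0.0855
finger_force: 0.0
```

```bash
python3 st.py
```

```text
[ 0.4679 -0.2348  0.1891] psi -11.32 tilt [-0.0006 -0.0016] 0.0855 0.0 [-0.6  1.4 -0.5] [0.11 0.03 0.01] 22.2167 [ 0.22  0.19  0.21  1.72 -0.04  1.24  0.24]
```

Emit:
arm_command:
  deltas:
    - {"grip": -1, "dp": [-0.05, -0.042, 0], "rot": [0, 0, 0]}
    - {"grip": -1, "dp": [-0.1, -0.084, 0], "rot": [0, 0, 0]}
    - {"grip": -1, "dp": [-0.117, -0.098, 0], "rot": [0, 0, 0]}
    - {"grip": -1, "dp": [-0.117, -0.098, 0], "rot": [0, 0, 0]}
    - {"grip": -1, "dp": [-0.117, -0.098, 0], "rot": [0, 0, 0]}
    - {"grip": -1, "dp": [-0.117, -0.098, 0.04], "rot": [0, 0, 0]}
    - {"grip": -1, "dp": [-0.117, -0.098, 0.08], "rot": [0, 0, 0]}
    - {"grip": -1, "dp": [-0.117, -0.098, 0.12], "rot": [0, 0, 0]}
    - {"grip": -1, "dp": [-0.117, -0.098, 0.16], "rot": [0, 0, 0]}
    - {"grip": -1, "dp": [-0.117, -0.098, 0.175], "rot": [0, 0, 0]}
  squeeze: 35

```text
time_s: 23.05
eef_pos: [0.3806, -0.2989, 0.0539]
eef_rot: [-2.415, -2.001, 0.002]
contact_force: [-0.6, 0.7, 0.4]
opening: 0.0854
finger_force: 0.0
```

Emit:
arm_command:
  deltas:
    - {"grip": -1, "dp": [0, 0, 0], "rot": [0, 0, 0]}
    - {"grip": -1, "dp": [0, 0, 0], "rot": [0, 0, 0]}
    - {"grip": 1, "dp": [0, 0, 0], "rot": [0, 0, 0]}
    - {"grip": 1, "dp": [0, 0, 0], "rot": [0, 0, 0]}
    - {"grip": 1, "dp": [0, 0, 0], "rot": [0, 0, 0]}
    - {"grip": 1, "dp": [0, 0, 0], "rot": [0, 0, 0]}
    - {"grip": 1, "dp": [0, 0, 0], "rot": [0, 0, 0]}

```text
time_s: 23.63
eef_pos: [0.3812, -0.3027, 0.059]
eef_rot: [2.423, 1.998, 0.001]
contact_force: [-2.5, 0.5, 6.3]
opening: 0.0374
finger_force: 34.1
```

```bash
python3 st.py
```

```text
[ 0.3812 -0.3027  0.059 ] psi -10.99 tilt [ 0.0009 -0.0005] 0.0374 34.09744092263281 [-2.5  0.5  6.3] [ 0.2   0.6  -0.01] 23.6333 [ 0.36  0.26  0.27  1.96 -0.09  0.93  0.49]
```

Run:
```python
from h import *
c=load('w6');g=lambda x,y,z:f2w(c,((x+.5)/2-.5+120,(y+.5)/2-.5+100),z)
for z,y,l,r in((.149,294,335,458),(.209,394,312,487)):
    a,b=g(l,y,z),g(r,y,z); print(a,b,(a+b)/2)
print('tcp .5637 .3029; cam',-c['view'][:3,:3].T@c['view'][:3,3])
c=load('w2');g=lambda x,y,z:f2w(c,((x-360)/.6875,y/.6875),z)
a,b=g(545,162,.057),g(613,162,.057);print(a,b,(a+b)/2,'tcp .551 -.3207')
```

```text
[0.54991585 0.2862482  0.149     ] [0.54756341 0.31609849 0.149     ] [0.54873963 0.30117334 0.149     ]
[0.54934936 0.28717653 0.209     ] [0.54706178 0.31630832 0.209     ] [0.54820557 0.30174242 0.209     ]
tcp .5637 .3029; cam [0.4971475  0.29744289 0.32197935]
[ 0.52832263 -0.30332038  0.057     ] [ 0.5824667  -0.31373171  0.057     ] [ 0.55539467 -0.30852604  0.057     ] tcp .551 -.3207
```

Emit:
arm_command:
  deltas:
    - {"grip": 1, "dp": [0, 0, -0.02], "rot": [0, 0, 0]}
    - {"grip": 1, "dp": [0, 0, -0.06], "rot": [0, 0, 0]}
    - {"grip": 1, "dp": [0, 0, -0.11], "rot": [0, 0, 0]}
    - {"grip": 1, "dp": [0, 0, -0.16], "rot": [0, 0, 0]}
    - {"grip": 1, "dp": [0.02, 0.01, -0.175], "rot": [0, 0, 0]}
    - {"grip": 1, "dp": [0.05, 0.026, -0.175], "rot": [0, 0, 0]}
    - {"grip": 1, "dp": [0.09, 0.046, -0.175], "rot": [0, 0, 0]}
    - {"grip": 1, "dp": [0.13, 0.067, -0.175], "rot": [0, 0, 0]}
    - {"grip": 1, "dp": [0.17, 0.087, -0.175], "rot": [0, 0, 0]}
    - {"grip": 1, "dp": [0.21, 0.108, -0.175], "rot": [0, 0, 0]}
  squeeze: 50

```text
time_s: 24.47
eef_pos: [0.4909, -0.1617, 0.1894]
eef_rot: [-2.424, -1.998, -0.0]
contact_force: [-0.0, -1.1, -2.2]
opening: 0.0371
finger_force: 50.5
```

Emit:
arm_command:
  deltas:
    - {"grip": 1, "dp": [0.04, 0.02, 0], "rot": [0, 0, 0]}
    - {"grip": 1, "dp": [0.08, 0.041, 0], "rot": [0, 0, 0]}
    - {"grip": 1, "dp": [0.12, 0.061, 0], "rot": [0, 0, 0]}
    - {"grip": 1, "dp": [0.16, 0.082, 0], "rot": [0, 0, 0]}
    - {"grip": 1, "dp": [0.2, 0.102, 0], "rot": [0, 0, 0]}
    - {"grip": 1, "dp": [0.24, 0.123, 0], "rot": [0, 0, 0]}
    - {"grip": 1, "dp": [0.28, 0.143, 0], "rot": [0, 0, 0]}
    - {"grip": 1, "dp": [0.305, 0.156, 0], "rot": [0, 0, 0]}
    - {"grip": 1, "dp": [0.318, 0.163, 0], "rot": [0, 0, 0]}
    - {"grip": 1, "dp": [0.318, 0.163, 0], "rot": [0, 0, 0]}

```text
time_s: 25.3
eef_pos: [0.6563, 0.051, 0.1883]
eef_rot: [-2.418, -2.002, 0.0]
contact_force: [-0.1, 0.6, -3.1]
opening: 0.0369
finger_force: 50.5
```

Emit:
arm_command:
  deltas:
    - {"grip": 1, "dp": [0, 0, 0.03], "rot": [0, 0, 0]}
    - {"grip": 1, "dp": [0, 0, 0.07], "rot": [0, 0, 0]}
    - {"grip": 1, "dp": [0, 0, 0.11], "rot": [0, 0, 0]}
    - {"grip": 1, "dp": [0, 0, 0.13], "rot": [0, 0, 0]}
    - {"grip": 1, "dp": [0, 0, 0.14], "rot": [0, 0, 0]}
    - {"grip": 1, "dp": [0, 0, 0.145], "rot": [0, 0, 0]}
    - {"grip": 1, "dp": [0, 0, 0.148], "rot": [0, 0, 0]}
    - {"grip": 1, "dp": [0, 0, 0.15], "rot": [0, 0, 0]}
    - {"grip": 1, "dp": [0, 0, 0.15], "rot": [0, 0, 0]}
    - {"grip": 1, "dp": [0, 0, 0.15], "rot": [0, 0, 0]}

```text
time_s: 26.13
eef_pos: [0.6567, 0.0477, 0.0781]
eef_rot: [2.423, 1.998, 0.003]
contact_force: [-0.2, 1.1, -2.5]
opening: 0.0372
finger_force: 50.5
```

```bash
python3 st.py
```

```text
[0.6567 0.0477 0.0781] psi -10.98 tilt [0.002  0.0003] 0.0372 50.52262778053773 [-0.2  1.1 -2.5] [ 0.03 -0.05  0.02] 26.1333 [-0.14  0.56  0.03  1.46 -0.02  1.12 -0.3 ]
```

Emit:
arm_command:
  deltas:
    - {"grip": 1, "dp": [0, -0.003, 0], "rot": [0, 0, 0]}
    - {"grip": 1, "dp": [0, -0.003, 0], "rot": [0, 0, 0]}
    - {"grip": 1, "dp": [0, -0.003, 0.001], "rot": [0, 0, 0]}
    - {"grip": 1, "dp": [0, -0.003, 0.002], "rot": [0, 0, 0]}
    - {"grip": 1, "dp": [0, -0.003, 0.003], "rot": [0, 0, 0]}
    - {"grip": 1, "dp": [0, -0.003, 0.004], "rot": [0, 0, 0]}
    - {"grip": 1, "dp": [0, -0.003, 0.004], "rot": [0, 0, 0]}

```text
time_s: 26.72
eef_pos: [0.654, 0.0485, 0.0752]
eef_rot: [2.423, 1.999, 0.002]
contact_force: [-3.9, 0.6, 6.6]
opening: 0.0369
finger_force: 52.1
```

```bash
python3 st.py
```

```text
[0.654  0.0485 0.0752] psi -10.97 tilt [0.0009 0.0005] 0.0369 52.12654887101962 [-3.9  0.6  6.6] [ 0.02  1.04 -0.05] 26.7167 [-0.14  0.56  0.03  1.47 -0.02  1.11 -0.3 ]
```

Emit:
arm_command:
  deltas:
    - {"grip": 1, "dp": [0, 0, -0.001], "rot": [0, 0, 0]}
    - {"grip": 0.2, "dp": [0, 0, -0.001], "rot": [0, 0, 0]}
    - {"grip": -0.5, "dp": [0, 0, -0.001], "rot": [0, 0, 0]}
    - {"grip": -1, "dp": [0, 0, -0.001], "rot": [0, 0, 0]}
    - {"grip": -1, "dp": [0, 0, -0.001], "rot": [0, 0, 0]}
    - {"grip": -1, "dp": [0, 0, -0.04], "rot": [0, 0, 0]}
    - {"grip": -1, "dp": [0, 0, -0.09], "rot": [0, 0, 0]}
    - {"grip": -1, "dp": [0, 0, -0.14], "rot": [0, 0, 0]}
    - {"grip": -1, "dp": [0, 0, -0.154], "rot": [0, 0, 0]}

```text
time_s: 27.47
eef_pos: [0.6565, 0.0483, 0.1963]
eef_rot: [2.42, 1.995, 0.012]
contact_force: [0.3, 0.3, 1.5]
opening: 0.0853
finger_force: 0.0
```

Emit:
arm_command:
  deltas:
    - {"grip": -1, "dp": [-0.52, -0.15, 0], "rot": [0, 0, 0]}
    - {"grip": -1, "dp": [-0.52, -0.15, 0], "rot": [0, 0, 0]}
    - {"grip": -1, "dp": [-0.52, -0.15, 0], "rot": [0, 0, 0]}
    - {"grip": -1, "dp": [-0.52, -0.15, 0], "rot": [0, 0, 0]}
    - {"grip": -1, "dp": [-0.52, -0.15, 0], "rot": [0, 0, 0]}
    - {"grip": -1, "dp": [-0.52, -0.15, 0], "rot": [0, 0, 0]}
    - {"grip": -1, "dp": [-0.52, -0.15, 0], "rot": [0, 0, 0]}
    - {"grip": -1, "dp": [-0.52, -0.15, 0], "rot": [0, 0, 0]}
    - {"grip": -1, "dp": [-0.52, -0.15, 0], "rot": [0, 0, 0]}
    - {"grip": -1, "dp": [-0.52, -0.15, 0], "rot": [0, 0, 0]}

```text
time_s: 28.3
eef_pos: [0.4666, -0.3171, 0.1896]
eef_rot: [2.426, 1.994, -0.001]
contact_force: [0.4, -0.8, 0.2]
opening: 0.0855
finger_force: 0.0
```

```bash
cat > cmp.py <<'E'
from h import *
import sys
tag=sys.argv[1]; which=sys.argv[2:]
P={'round':((.6538,.0468),.019,.123),'sq':((.5944,.0064),.018,.126),'obl':((.634,-.0556),.02,.117)}
# displacement of each seal vs the reference picture, from template match of its upper part
for n in('scene','side'):
    c=snap(n,n+tag); r=load(n+'0')
    for k in which:
        (x,y),h,zt=P[k]
        c3=[(x+a*h,y+b*h,z) for a in(-1,1) for b in(-1,1) for z in(.03,zt)]
        uv=np.array([w2p(r,p) for p in c3]);lo=np.floor(uv.min(0)-1).astype(int);hi=np.ceil(uv.max(0)+1).astype(int)
        T=r['img'][lo[1]:hi[1],lo[0]:hi[0]];S=c['img'][lo[1]-7:hi[1]+7,lo[0]-7:hi[0]+7]
        m=cv2.matchTemplate(S,T,cv2.TM_CCOEFF_NORMED);j,i=np.unravel_index(m.argmax(),m.shape)
        q=lambda a,b,d:.5*(a-d)/(a-2*b+d)
        dx=i-7+(q(m[j,i-1],m[j,i],m[j,i+1]) if 0<i<14 else 0);dy=j-7+(q(m[j-1,i],m[j,i],m[j+1,i]) if 0<j<14 else 0)
        J=np.array([(w2p(r,(x+.001,y,.08))-w2p(r,(x,y,.08))),(w2p(r,(x,y+.001,.08))-w2p(r,(x,y,.08)))]).T
        print(n,k,'px',round(dx,2),round(dy,2),'mm',np.linalg.solve(J,[dx,dy]).round(2),'score',m.max().round(3))
E
python3 st.py; python3 cmp.py A round
```

```text
[ 0.4666 -0.3171  0.1896] psi -11.17 tilt [ 0.0001 -0.0015] 0.0855 0.0 [ 0.4 -0.8  0.2] [-0.08  0.02  0.02] 28.3 [ 0.36  0.28  0.22  1.62 -0.06  1.26  0.4 ]
scene round px 7 3.37 mm [-4.04 13.06] score 0.509
side round px -0.76 0.17 mm [-1.45  0.38] score 0.715
```

Emit:
arm_command:
  deltas:
    - {"grip": -1, "dp": [0, 0, 0.03], "rot": [0, 0, 0]}
    - {"grip": -1, "dp": [0, 0, 0.07], "rot": [0, 0, 0]}
    - {"grip": -1, "dp": [0, 0, 0.11], "rot": [0, 0, 0]}
    - {"grip": -1, "dp": [0, 0, 0.15], "rot": [0, 0, 0]}
    - {"grip": -1, "dp": [0, 0, 0.17], "rot": [0, 0, 0]}
    - {"grip": -1, "dp": [0, 0, 0.175], "rot": [0, 0, 0]}
    - {"grip": -1, "dp": [0, 0, 0.175], "rot": [0, 0, 0]}
    - {"grip": -1, "dp": [0, 0, 0.175], "rot": [0, 0, 0]}
    - {"grip": -1, "dp": [0, 0, 0.175], "rot": [0, 0, 0]}
  squeeze: 35

```text
time_s: 29.15
eef_pos: [0.4701, -0.3137, 0.0596]
eef_rot: [2.422, 1.997, 0.001]
contact_force: [-0.2, 0.3, -1.1]
opening: 0.0853
finger_force: 0.3
```

Emit:
arm_command:
  deltas:
    - {"grip": 1, "dp": [0, 0, 0], "rot": [0, 0, 0]}
    - {"grip": 1, "dp": [0, 0, 0], "rot": [0, 0, 0]}
    - {"grip": 1, "dp": [0, 0, 0], "rot": [0, 0, 0]}
    - {"grip": 1, "dp": [0, 0, 0], "rot": [0, 0, 0]}
    - {"grip": 1, "dp": [0, 0, 0], "rot": [0, 0, 0]}
    - {"grip": 1, "dp": [0, 0, 0], "rot": [0, 0, 0]}

```text
time_s: 29.65
eef_pos: [0.469, -0.3134, 0.0585]
eef_rot: [2.424, 1.998, 0.0]
contact_force: [-3.2, 1.7, 5.5]
opening: 0.0358
finger_force: 38.2
```

```bash
python3 st.py
```

```text
[ 0.469  -0.3134  0.0585] psi -10.99 tilt [ 0.0001 -0.    ] 0.0358 38.20087552070618 [-3.2  1.7  5.5] [ 0.21  0.62 -0.  ] 29.65 [ 0.37  0.4   0.2   1.76 -0.09  0.99  0.42]
```

Emit:
arm_command:
  deltas:
    - {"grip": 1, "dp": [0, 0, -0.02], "rot": [0, 0, 0]}
    - {"grip": 1, "dp": [0, 0, -0.06], "rot": [0, 0, 0]}
    - {"grip": 1, "dp": [0, 0, -0.11], "rot": [0, 0, 0]}
    - {"grip": 1, "dp": [0, 0, -0.16], "rot": [0, 0, 0]}
    - {"grip": 1, "dp": [0.02, 0.004, -0.175], "rot": [0, 0, 0]}
    - {"grip": 1, "dp": [0.05, 0.009, -0.175], "rot": [0, 0, 0]}
    - {"grip": 1, "dp": [0.09, 0.017, -0.175], "rot": [0, 0, 0]}
    - {"grip": 1, "dp": [0.13, 0.024, -0.175], "rot": [0, 0, 0]}
    - {"grip": 1, "dp": [0.17, 0.032, -0.175], "rot": [0, 0, 0]}
    - {"grip": 1, "dp": [0.21, 0.039, -0.175], "rot": [0, 0, 0]}
  squeeze: 50

```text
time_s: 30.48
eef_pos: [0.5278, -0.1627, 0.1886]
eef_rot: [-2.423, -1.998, 0.001]
contact_force: [-0.5, 0.3, -3.2]
opening: 0.0357
finger_force: 51.3
```

Emit:
arm_command:
  deltas:
    - {"grip": 1, "dp": [0.04, 0.008, 0], "rot": [0, 0, 0]}
    - {"grip": 1, "dp": [0.08, 0.015, 0], "rot": [0, 0, 0]}
    - {"grip": 1, "dp": [0.12, 0.022, 0], "rot": [0, 0, 0]}
    - {"grip": 1, "dp": [0.16, 0.03, 0], "rot": [0, 0, 0]}
    - {"grip": 1, "dp": [0.2, 0.037, 0], "rot": [0, 0, 0]}
    - {"grip": 1, "dp": [0.23, 0.043, 0], "rot": [0, 0, 0]}
    - {"grip": 1, "dp": [0.241, 0.045, 0], "rot": [0, 0, 0]}
    - {"grip": 1, "dp": [0.241, 0.045, 0], "rot": [0, 0, 0]}
    - {"grip": 1, "dp": [0.241, 0.045, 0], "rot": [0, 0, 0]}
    - {"grip": 1, "dp": [0.241, 0.045, 0], "rot": [0, 0, 0]}

```text
time_s: 31.32
eef_pos: [0.5948, 0.0045, 0.1889]
eef_rot: [2.426, 1.996, -0.002]
contact_force: [0.5, -0.6, -2.7]
opening: 0.0353
finger_force: 51.3
```

Emit:
arm_command:
  deltas:
    - {"grip": 1, "dp": [0, 0, 0.03], "rot": [0, 0, 0]}
    - {"grip": 1, "dp": [0, 0, 0.07], "rot": [0, 0, 0]}
    - {"grip": 1, "dp": [0, 0, 0.11], "rot": [0, 0, 0]}
    - {"grip": 1, "dp": [0, 0, 0.13], "rot": [0, 0, 0]}
    - {"grip": 1, "dp": [0, 0, 0.14], "rot": [0, 0, 0]}
    - {"grip": 1, "dp": [0, 0, 0.145], "rot": [0, 0, 0]}
    - {"grip": 1, "dp": [0, 0, 0.148], "rot": [0, 0, 0]}
    - {"grip": 1, "dp": [0, 0, 0.15], "rot": [0, 0, 0]}
    - {"grip": 1, "dp": [0, 0, 0.15], "rot": [0, 0, 0]}
    - {"grip": 1, "dp": [0, 0, 0.15], "rot": [0, 0, 0]}

```text
time_s: 32.15
eef_pos: [0.596, 0.0067, 0.078]
eef_rot: [2.423, 1.998, 0.002]
contact_force: [-0.0, 0.8, -2.9]
opening: 0.0354
finger_force: 51.2
```

```bash
python3 st.py
python3 - <<'E'
from h import *
snap('side','s8')
E
```

```text
[0.596  0.0067 0.078 ] psi -10.98 tilt [0.0019 0.0001] 0.0354 51.237945556640625 [-0.   0.8 -2.9] [ 0.02 -0.    0.04] 32.15 [-0.08  0.44  0.02  1.65 -0.01  1.05 -0.25]
```

Emit:
arm_command:
  deltas:
    - {"grip": 1, "dp": [0, 0, 0.001], "rot": [0, 0, 0]}
    - {"grip": 1, "dp": [0, 0, 0.002], "rot": [0, 0, 0]}
    - {"grip": 1, "dp": [0, 0, 0.003], "rot": [0, 0, 0]}
    - {"grip": 1, "dp": [0, 0, 0.004], "rot": [0, 0, 0]}
    - {"grip": 1, "dp": [0, 0, 0.004], "rot": [0, 0, 0]}

```text
time_s: 32.62
eef_pos: [0.5955, 0.0069, 0.0746]
eef_rot: [2.423, 1.999, 0.001]
contact_force: [-3.2, 0.0, 4.7]
opening: 0.0355
finger_force: 52.3
```

```bash
python3 st.py
```

```text
[0.5955 0.0069 0.0746] psi -10.97 tilt [0.0005 0.0002] 0.0355 52.29389548301697 [-3.2  0.   4.7] [0.05 0.7  0.05] 32.6167 [-0.08  0.44  0.02  1.65 -0.01  1.05 -0.25]
```

Emit:
arm_command:
  deltas:
    - {"grip": 1, "dp": [0, 0, -0.001], "rot": [0, 0, 0]}
    - {"grip": 0.2, "dp": [0, 0, -0.001], "rot": [0, 0, 0]}
    - {"grip": -0.5, "dp": [0, 0, -0.001], "rot": [0, 0, 0]}
    - {"grip": -1, "dp": [0, 0, -0.001], "rot": [0, 0, 0]}
    - {"grip": -1, "dp": [0, 0, -0.001], "rot": [0, 0, 0]}
    - {"grip": -1, "dp": [0, 0, -0.04], "rot": [0, 0, 0]}
    - {"grip": -1, "dp": [0, 0, -0.09], "rot": [0, 0, 0]}
    - {"grip": -1, "dp": [0, 0, -0.14], "rot": [0, 0, 0]}
    - {"grip": -1, "dp": [0, 0, -0.154], "rot": [0, 0, 0]}

```text
time_s: 33.37
eef_pos: [0.598, 0.0069, 0.196]
eef_rot: [2.42, 1.995, 0.012]
contact_force: [1.1, -0.8, 1.1]
opening: 0.0854
finger_force: 0.0
```

Emit:
arm_command:
  deltas:
    - {"grip": -1, "dp": [-0.444, 0.026, 0], "rot": [0, 0, 0]}
    - {"grip": -1, "dp": [-0.444, 0.026, 0], "rot": [0, 0, 0]}
    - {"grip": -1, "dp": [-0.444, 0.026, 0], "rot": [0, 0, 0]}
    - {"grip": -1, "dp": [-0.444, 0.026, 0], "rot": [0, 0, 0]}
    - {"grip": -1, "dp": [-0.444, 0.026, 0], "rot": [0, 0, 0]}
    - {"grip": -1, "dp": [-0.444, 0.026, 0], "rot": [0, 0, 0]}
    - {"grip": -1, "dp": [-0.444, 0.026, 0], "rot": [0, 0, 0]}
    - {"grip": -1, "dp": [-0.444, 0.026, 0], "rot": [0, 0, 0]}
    - {"grip": -1, "dp": [-0.444, 0.026, 0], "rot": [0, 0, 0]}
    - {"grip": -1, "dp": [-0.444, 0.026, 0], "rot": [0, 0, 0]}

```text
time_s: 34.2
eef_pos: [0.5492, -0.3282, 0.189]
eef_rot: [2.43, 1.99, -0.003]
contact_force: [0.2, 1.4, 0.4]
opening: 0.0852
finger_force: 0.0
```

Emit:
arm_command:
  deltas:
    - {"grip": -1, "dp": [0, 0, 0.03], "rot": [0, 0, 0]}
    - {"grip": -1, "dp": [0, 0, 0.07], "rot": [0, 0, 0]}
    - {"grip": -1, "dp": [0, 0, 0.11], "rot": [0, 0, 0]}
    - {"grip": -1, "dp": [0, 0, 0.15], "rot": [0, 0, 0]}
    - {"grip": -1, "dp": [0, 0, 0.17], "rot": [0, 0, 0]}
    - {"grip": -1, "dp": [0, 0, 0.174], "rot": [0, 0, 0]}
    - {"grip": -1, "dp": [0, 0, 0.174], "rot": [0, 0, 0]}
    - {"grip": -1, "dp": [0, 0, 0.174], "rot": [0, 0, 0]}
    - {"grip": -1, "dp": [0, 0, 0.174], "rot": [0, 0, 0]}
  squeeze: 35

```text
time_s: 34.95
eef_pos: [0.5524, -0.3241, 0.0609]
eef_rot: [2.421, 1.998, 0.002]
contact_force: [0.5, -0.1, -0.1]
opening: 0.0849
finger_force: 0.0
```

Emit:
arm_command:
  deltas:
    - {"grip": 1, "dp": [0, 0, 0], "rot": [0, 0, 0]}
    - {"grip": 1, "dp": [0, 0, 0], "rot": [0, 0, 0]}
    - {"grip": 1, "dp": [0, 0, 0], "rot": [0, 0, 0]}
    - {"grip": 1, "dp": [0, 0, 0], "rot": [0, 0, 0]}
    - {"grip": 1, "dp": [0, 0, 0], "rot": [0, 0, 0]}
    - {"grip": 1, "dp": [0, 0, 0], "rot": [0, 0, 0]}

```text
time_s: 35.45
eef_pos: [0.551, -0.324, 0.0595]
eef_rot: [2.424, 1.998, 0.0]
contact_force: [-2.0, 1.3, 6.4]
opening: 0.0456
finger_force: 38.2
```

```bash
python3 st.py; python3 cmp.py B round sq
```

```text
[ 0.551  -0.324   0.0595] psi -10.99 tilt [ 0.0003 -0.0001] 0.0456 38.2213693857193 [-2.   1.3  6.4] [ 0.36  0.64 -0.  ] 35.45 [ 0.37  0.54  0.16  1.54 -0.1   1.06  0.36]
scene round px 2.09 -0.24 mm [-2.88  2.16] score 0.649
scene sq px 0.38 -0.17 mm [-0.73  0.22] score 0.913
side round px -1.19 0.22 mm [-2.16  0.72] score 0.892
side sq px 0.2 0.04 mm [ 0.2  -0.29] score 0.961
```

Emit:
arm_command:
  deltas:
    - {"grip": 1, "dp": [0, 0, -0.02], "rot": [0, 0, 0]}
    - {"grip": 1, "dp": [0, 0, -0.06], "rot": [0, 0, 0]}
    - {"grip": 1, "dp": [0, 0, -0.11], "rot": [0, 0, 0]}
    - {"grip": 1, "dp": [0, 0, -0.16], "rot": [0, 0, 0]}
    - {"grip": 1, "dp": [0.02, 0.002, -0.174], "rot": [0, 0, 0]}
    - {"grip": 1, "dp": [0.05, 0.006, -0.174], "rot": [0, 0, 0]}
    - {"grip": 1, "dp": [0.09, 0.01, -0.174], "rot": [0, 0, 0]}
    - {"grip": 1, "dp": [0.13, 0.015, -0.174], "rot": [0, 0, 0]}
    - {"grip": 1, "dp": [0.17, 0.019, -0.174], "rot": [0, 0, 0]}
    - {"grip": 1, "dp": [0.21, 0.024, -0.174], "rot": [0, 0, 0]}
  squeeze: 50

```text
time_s: 36.38
eef_pos: [0.5984, -0.1711, 0.1885]
eef_rot: [-2.423, -1.998, 0.001]
contact_force: [0.7, 0.6, -4.0]
opening: 0.0454
finger_force: 52.3
```

Emit:
arm_command:
  deltas:
    - {"grip": 1, "dp": [0.04, 0.004, 0], "rot": [0, 0, 0]}
    - {"grip": 1, "dp": [0.08, 0.009, 0], "rot": [0, 0, 0]}
    - {"grip": 1, "dp": [0.12, 0.013, 0], "rot": [0, 0, 0]}
    - {"grip": 1, "dp": [0.15, 0.017, 0], "rot": [0, 0, 0]}
    - {"grip": 1, "dp": [0.163, 0.018, 0], "rot": [0, 0, 0]}
    - {"grip": 1, "dp": [0.163, 0.018, 0], "rot": [0, 0, 0]}
    - {"grip": 1, "dp": [0.163, 0.018, 0], "rot": [0, 0, 0]}
    - {"grip": 1, "dp": [0.163, 0.018, 0], "rot": [0, 0, 0]}

```text
time_s: 37.05
eef_pos: [0.6347, -0.0575, 0.1889]
eef_rot: [2.426, 1.996, -0.003]
contact_force: [0.2, -0.7, -4.1]
opening: 0.0455
finger_force: 52.4
```

Emit:
arm_command:
  deltas:
    - {"grip": 1, "dp": [0, 0, 0.03], "rot": [0, 0, 0]}
    - {"grip": 1, "dp": [0, 0, 0.07], "rot": [0, 0, 0]}
    - {"grip": 1, "dp": [0, 0, 0.11], "rot": [0, 0, 0]}
    - {"grip": 1, "dp": [0, 0, 0.13], "rot": [0, 0, 0]}
    - {"grip": 1, "dp": [0, 0, 0.14], "rot": [0, 0, 0]}
    - {"grip": 1, "dp": [0, 0, 0.145], "rot": [0, 0, 0]}
    - {"grip": 1, "dp": [0, 0, 0.148], "rot": [0, 0, 0]}
    - {"grip": 1, "dp": [0, 0, 0.149], "rot": [0, 0, 0]}
    - {"grip": 1, "dp": [0, 0, 0.149], "rot": [0, 0, 0]}
    - {"grip": 1, "dp": [0, 0, 0.149], "rot": [0, 0, 0]}

```text
time_s: 37.88
eef_pos: [0.636, -0.0553, 0.0789]
eef_rot: [2.423, 1.998, 0.002]
contact_force: [-0.5, 0.2, -2.9]
opening: 0.0454
finger_force: 52.3
```

```bash
python3 st.py
```

```text
[ 0.636  -0.0553  0.0789] psi -10.98 tilt [ 0.0021 -0.    ] 0.0454 52.26939082145691 [-0.5  0.2 -2.9] [-0.   -0.04 -0.05] 37.8833 [-0.01  0.52  0.06  1.53 -0.04  1.1  -0.13]
```

Good. Lower to contact (≈0.0755).

Emit:
arm_command:
  deltas:
    - {"grip": 1, "dp": [0, 0, 0.001], "rot": [0, 0, 0]}
    - {"grip": 1, "dp": [0, 0, 0.002], "rot": [0, 0, 0]}
    - {"grip": 1, "dp": [0, 0, 0.003], "rot": [0, 0, 0]}
    - {"grip": 1, "dp": [0, 0, 0.004], "rot": [0, 0, 0]}
    - {"grip": 1, "dp": [0, 0, 0.004], "rot": [0, 0, 0]}

```text
time_s: 38.3
eef_pos: [0.6355, -0.0552, 0.0756]
eef_rot: [2.423, 1.999, 0.001]
contact_force: [-3.3, -0.4, 4.8]
opening: 0.0454
finger_force: 53.1
```

```bash
python3 st.py
```

```text
[ 0.6355 -0.0552  0.0756] psi -10.98 tilt [0.0008 0.0001] 0.0454 53.06897163391113 [-3.3 -0.4  4.8] [ 0.1   0.76 -0.01] 38.3 [-0.01  0.52  0.06  1.53 -0.04  1.09 -0.13]
```

Emit:
arm_command:
  deltas:
    - {"grip": 1, "dp": [0, 0, -0.001], "rot": [0, 0, 0]}
    - {"grip": 0.2, "dp": [0, 0, -0.001], "rot": [0, 0, 0]}
    - {"grip": -0.5, "dp": [0, 0, -0.001], "rot": [0, 0, 0]}
    - {"grip": -1, "dp": [0, 0, -0.001], "rot": [0, 0, 0]}
    - {"grip": -1, "dp": [0, 0, -0.001], "rot": [0, 0, 0]}
    - {"grip": -1, "dp": [0, 0, -0.04], "rot": [0, 0, 0]}
    - {"grip": -1, "dp": [0, 0, -0.09], "rot": [0, 0, 0]}
    - {"grip": -1, "dp": [0, 0, -0.14], "rot": [0, 0, 0]}
    - {"grip": -1, "dp": [0, 0, -0.154], "rot": [0, 0, 0]}

```text
time_s: 39.05
eef_pos: [0.638, -0.0555, 0.1971]
eef_rot: [2.419, 1.995, 0.011]
contact_force: [2.0, -1.0, 1.7]
opening: 0.0854
finger_force: 0.0
```

Emit:
arm_command:
  deltas:
    - {"grip": -1, "dp": [0.07, -0.027, -0.054], "rot": [0, 0, -0.122]}
    - {"grip": -1, "dp": [0.07, -0.027, -0.054], "rot": [0, 0, -0.122]}
    - {"grip": -1, "dp": [0.07, -0.027, -0.054], "rot": [0, 0, -0.122]}
    - {"grip": -1, "dp": [0.07, -0.027, -0.054], "rot": [0, 0, -0.122]}
    - {"grip": -1, "dp": [0.07, -0.027, -0.054], "rot": [0, 0, -0.122]}
    - {"grip": -1, "dp": [0.07, -0.027, -0.054], "rot": [0, 0, -0.122]}
    - {"grip": -1, "dp": [0.07, -0.027, -0.054], "rot": [0, 0, -0.122]}
    - {"grip": -1, "dp": [0.07, -0.027, -0.054], "rot": [0, 0, -0.122]}
    - {"grip": -1, "dp": [0.07, -0.027, -0.054], "rot": [0, 0, -0.122]}
    - {"grip": -1, "dp": [0.07, -0.027, -0.054], "rot": [0, 0, -0.122]}

```text
time_s: 39.88
eef_pos: [0.6253, -0.0002, 0.2302]
eef_rot: [-2.222, -2.22, 0.001]
contact_force: [0.6, 0.4, 0.6]
opening: 0.0855
finger_force: 0.0
```

```bash
python3 st.py; python3 cmp.py C round sq obl
python3 - <<'E'
from h import *
c=snap('wrist','w9')
b=lambda i:cv2.resize(i['img'][120:330,225:400,::-1],None,fx=2.25,fy=2.25,interpolation=cv2.INTER_CUBIC)
cv2.imwrite('pics/c11.png',np.hstack([b(load('wrist0')),b(c)]))
E
```

```text
[ 6.253e-01 -2.000e-04  2.302e-01] psi -0.04 tilt [-0.0006 -0.    ] 0.0855 0.0 [0.6 0.4 0.6] [-0.01  0.02 -0.04] 39.8833 [-0.07  0.38  0.02  1.37 -0.01  1.39 -0.05]
scene round px 1.47 -0.13 mm [-1.96  1.57] score 0.481
scene sq px 0.29 -0.07 mm [-0.47  0.26] score 0.919
scene obl px 0.02 -0.12 mm [-0.21 -0.16] score 0.779
side round px -0.99 0.31 mm [-2.07  0.28] score 0.9
side sq px 0.01 0.06 mm [-0.09 -0.14] score 0.977
side obl px -0.07 0.05 mm [-0.19 -0.03] score 0.923
```

View pics/c11.png

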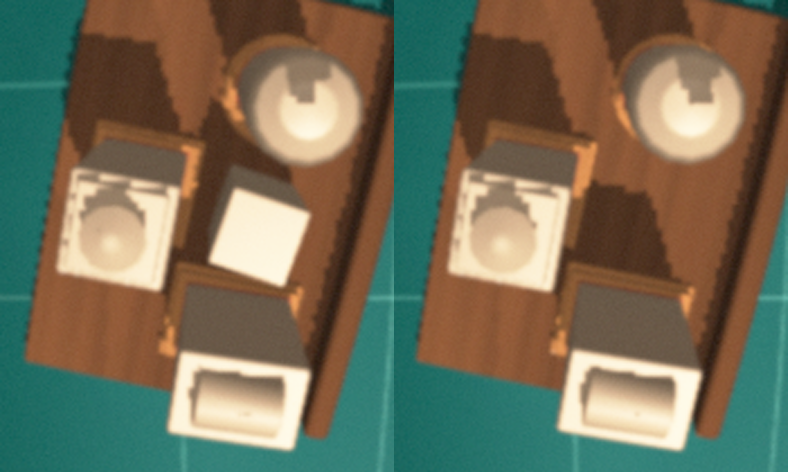

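Run:
```python
from h import *
a,b=load('wrist0'),load('w9')
# crop-> full px: x/2.25+225, y/2.25+120
B={'round':(275,55,340,150,.11),'roundtop':(262,50,355,160,.11),'sq':(55,165,180,292,.108),'obl':(168,350,310,450,.106)}
for k,(x0,y0,x1,y1,z) in B.items():
    x0,x1=[int(v/2.25+225) for v in(x0,x1)];y0,y1=[int(v/2.25+120) for v in(y0,y1)]
    T=a['img'][y0:y1,x0:x1];S=b['img'][y0-7:y1+7,x0-7:x1+7]
    m=cv2.matchTemplate(S,T,cv2.TM_CCOEFF_NORMED);j,i=np.unravel_index(m.argmax(),m.shape);q=lambda a,b,d:.5*(a-d)/(a-2*b+d)
    dx=i-7+q(m[j,i-1],m[j,i],m[j,i+1]);dy=j-7+q(m[j-1,i],m[j,i],m[j+1,i])
    p=((x0+x1)/2,(y0+y1)/2); print(k,round(dx,2),round(dy,2),((f2w(b,(p[0]+dx,p[1]+dy),z)-f2w(a,p,z))*1e3).round(2),m.max().round(3))
```

```text
round -1.05 -1.19 [0.25 0.83 0.  ] 0.904
roundtop -4.26 -1.19 [-2.05  0.81  0.  ] 0.914
sq -1.45 0.43 [-0.09 -0.29 -0.  ] 0.974
obl -1.43 -0.27 [-0.15  0.23  0.  ] 0.982
```

Emit:
arm_command:
  deltas:
    - {"grip": -1, "dp": [0.064, 0.038, 0], "rot": [0, 0, 0.122]}
    - {"grip": -1, "dp": [0.064, 0.038, 0], "rot": [0, 0, 0.122]}
    - {"grip": -1, "dp": [0.064, 0.038, 0.02], "rot": [0, 0, 0.122]}
    - {"grip": -1, "dp": [0.064, 0.038, 0.05], "rot": [0, 0, 0.122]}
    - {"grip": -1, "dp": [0.064, 0.038, 0.09], "rot": [0, 0, 0.122]}
    - {"grip": -1, "dp": [0.064, 0.038, 0.13], "rot": [0, 0, 0.122]}
    - {"grip": -1, "dp": [0.064, 0.038, 0.17], "rot": [0, 0, 0.122]}
    - {"grip": -1, "dp": [0.064, 0.038, 0.2], "rot": [0, 0, 0.122]}
    - {"grip": -1, "dp": [0.064, 0.038, 0.21], "rot": [0, 0, 0.122]}
    - {"grip": -1, "dp": [0.064, 0.038, 0.21], "rot": [0, 0, 0.122]}
  squeeze: 35

```text
time_s: 40.87
eef_pos: [0.6523, 0.0481, 0.0706]
eef_rot: [-2.422, -1.997, 0.006]
contact_force: [-0.1, -0.1, -0.3]
opening: 0.0854
finger_force: 0.0
```

Emit:
arm_command:
  deltas:
    - {"grip": -1, "dp": [0, 0, 0], "rot": [0, 0, 0]}
    - {"grip": -1, "dp": [0, 0, 0], "rot": [0, 0, 0]}
    - {"grip": -1, "dp": [0, 0, 0], "rot": [0, 0, 0]}
    - {"grip": 1, "dp": [0, 0, 0], "rot": [0, 0, 0]}
    - {"grip": 1, "dp": [0, 0, 0], "rot": [0, 0, 0]}
    - {"grip": 1, "dp": [0, 0, 0], "rot": [0, 0, 0]}
    - {"grip": 1, "dp": [0, 0, 0], "rot": [0, 0, 0]}
    - {"grip": 1, "dp": [0, 0, 0], "rot": [0, 0, 0]}
    - {"grip": 1, "dp": [0, 0, 0], "rot": [0, 0, 0]}

```text
time_s: 41.62
eef_pos: [0.6536, 0.0485, 0.0735]
eef_rot: [-2.423, -1.999, 0.0]
contact_force: [-3.9, 0.9, 5.8]
opening: 0.0373
finger_force: 34.8
```

```bash
python3 st.py
```

```text
[0.6536 0.0485 0.0735] psi -10.96 tilt [-0.0003  0.0003] 0.0373 34.815048021264374 [-3.9  0.9  5.8] [ 0.09  0.91 -0.02] 41.6167 [-0.14  0.56  0.03  1.47 -0.02  1.11 -0.3 ]
```

Emit:
arm_command:
  deltas:
    - {"grip": 1, "dp": [0, 0, -0.004], "rot": [0, 0, 0]}
    - {"grip": 1, "dp": [0, 0, -0.01], "rot": [0, 0, 0]}
    - {"grip": 1, "dp": [0, 0.003, -0.01], "rot": [0, 0, 0]}
    - {"grip": 1, "dp": [0, 0.003, -0.01], "rot": [0, 0, 0]}
    - {"grip": 1, "dp": [0, 0.003, -0.01], "rot": [0, 0, 0]}
    - {"grip": 1, "dp": [0, 0.003, -0.006], "rot": [0, 0, 0]}
    - {"grip": 1, "dp": [0, 0.003, -0.004], "rot": [0, 0, 0]}
    - {"grip": 1, "dp": [0, 0.003, -0.003], "rot": [0, 0, 0]}
    - {"grip": 1, "dp": [0, 0.003, -0.002], "rot": [0, 0, 0]}
    - {"grip": 1, "dp": [0, 0.003, -0.001], "rot": [0, 0, 0]}
  squeeze: 45

```text
time_s: 42.45
eef_pos: [0.656, 0.0478, 0.0736]
eef_rot: [-2.424, -1.999, 0.0]
contact_force: [-1.8, 0.2, 0.2]
opening: 0.0375
finger_force: 45.3
```

Emit:
arm_command:
  deltas:
    - {"grip": 1, "dp": [0, 0, 0], "rot": [0, 0, 0]}
    - {"grip": 1, "dp": [0, 0, 0.001], "rot": [0, 0, 0]}
    - {"grip": 1, "dp": [0, 0, 0.001], "rot": [0, 0, 0]}

```text
time_s: 42.7
eef_pos: [0.6562, 0.0479, 0.0736]
eef_rot: [2.424, 1.999, 0.001]
contact_force: [-0.8, 0.4, 0.7]
opening: 0.0372
finger_force: 45.6
```

```bash
python3 st.py
```

```text
[0.6562 0.0479 0.0736] psi -10.97 tilt [0.0004 0.0003] 0.0372 45.595637150108814 [-0.8  0.4  0.7] [0.05 0.46 0.03] 42.7 [-0.14  0.56  0.03  1.47 -0.02  1.11 -0.3 ]
```

Emit:
arm_command:
  deltas:
    - {"grip": 0.2, "dp": [0, 0, 0], "rot": [0, 0, 0]}
    - {"grip": -0.5, "dp": [0, 0, 0], "rot": [0, 0, 0]}
    - {"grip": -1, "dp": [0, 0, 0], "rot": [0, 0, 0]}
    - {"grip": -1, "dp": [0, 0, 0], "rot": [0, 0, 0]}
    - {"grip": -1, "dp": [0, 0, -0.04], "rot": [0, 0, 0]}
    - {"grip": -1, "dp": [0, 0, -0.09], "rot": [0, 0, 0]}
    - {"grip": -1, "dp": [0, 0, -0.14], "rot": [0, 0, 0]}
    - {"grip": -1, "dp": [0, 0, -0.157], "rot": [0, 0, 0]}

```text
time_s: 43.37
eef_pos: [0.6585, 0.0479, 0.1976]
eef_rot: [2.42, 1.996, 0.011]
contact_force: [-0.7, -0.7, 0.9]
opening: 0.0853
finger_force: 0.0
```

Emit:
arm_command:
  deltas:
    - {"grip": -1, "dp": [-0.071, -0.028, -0.053], "rot": [0, 0, -0.122]}
    - {"grip": -1, "dp": [-0.071, -0.028, -0.053], "rot": [0, 0, -0.122]}
    - {"grip": -1, "dp": [-0.071, -0.028, -0.053], "rot": [0, 0, -0.122]}
    - {"grip": -1, "dp": [-0.071, -0.028, -0.053], "rot": [0, 0, -0.122]}
    - {"grip": -1, "dp": [-0.071, -0.028, -0.053], "rot": [0, 0, -0.122]}
    - {"grip": -1, "dp": [-0.071, -0.028, -0.053], "rot": [0, 0, -0.122]}
    - {"grip": -1, "dp": [-0.071, -0.028, -0.053], "rot": [0, 0, -0.122]}
    - {"grip": -1, "dp": [-0.071, -0.028, -0.053], "rot": [0, 0, -0.122]}
    - {"grip": -1, "dp": [-0.071, -0.028, -0.053], "rot": [0, 0, -0.122]}
    - {"grip": -1, "dp": [-0.071, -0.028, -0.053], "rot": [0, 0, -0.122]}

```text
time_s: 44.2
eef_pos: [0.6253, -0.0001, 0.2301]
eef_rot: [-2.22, -2.222, 0.001]
contact_force: [0.8, 0.2, 0.2]
opening: 0.085
finger_force: 0.0
```

```bash
python3 st.py; python3 cmp.py D round sq obl
python3 - <<'E'
from h import *
a,b=load('wrist0'),snap('wrist','w10')
B={'roundtop':(262,50,355,160,.11),'sq':(55,165,180,292,.108),'obl':(168,350,310,450,.106)}
for k,(x0,y0,x1,y1,z) in B.items():
    x0,x1=[int(v/2.25+225) for v in(x0,x1)];y0,y1=[int(v/2.25+120) for v in(y0,y1)]
    T=a['img'][y0:y1,x0:x1];S=b['img'][y0-7:y1+7,x0-7:x1+7]
    m=cv2.matchTemplate(S,T,cv2.TM_CCOEFF_NORMED);j,i=np.unravel_index(m.argmax(),m.shape);q=lambda a,b,d:.5*(a-d)/(a-2*b+d)
    dx=i-7+q(m[j,i-1],m[j,i],m[j,i+1]);dy=j-7+q(m[j-1,i],m[j,i],m[j+1,i])
    p=((x0+x1)/2,(y0+y1)/2); print(k,((f2w(b,(p[0]+dx,p[1]+dy),z)-f2w(a,p,z))*1e3).round(2),m.max().round(3))
E
```

```text
[ 6.253e-01 -1.000e-04  2.301e-01] psi 0.03 tilt [-0.0007  0.    ] 0.085 0.0 [0.8 0.2 0.2] [-0.   -0.01 -0.02] 44.2 [-0.06  0.39  0.02  1.37 -0.01  1.39 -0.05]
scene round px 7 7 mm [ 0.8  18.14] score 0.532
scene sq px 0.09 0.03 mm [-0.07  0.16] score 0.935
scene obl px 0.03 -0.12 mm [-0.21 -0.16] score 0.779
side round px -0.06 0.05 mm [-0.2  -0.06] score 0.919
side sq px 0.06 0.05 mm [-0.01 -0.18] score 0.98
side obl px -0.09 0.05 mm [-0.22 -0.02] score 0.924
roundtop [0.64 0.12 0.  ] 0.973
sq [-0.09 -0.31 -0.  ] 0.978
obl [-0.19  0.22  0.  ] 0.975
```

```bash
python3 -c "
from workcell import job; print(job.sign_off())"
```

```text
the job is handed in; nothing more can be done
None
```

The job is handed in at about 44 s of the 144 s allowed: the blank stands square in the bed pocket, and each seal is upright on its own stand, within about 1 mm of where it started by the side and wrist views (the scene view could not confirm the round seal).

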